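Book out an order of surplus transformers with a barcode scanner

TASK

Book out and pack this order in the parts store: take the barcode scanner from its holder and scan the packing note on the sloping stand first, then the label of every labelled part on the bench in the note's order, which is from the tallest part down to the lowest; for each scan hold the scanner still for a good second, square to the label, pointing at its middle from about a hand's width (10 cm) away. Stand the scanner back in its holder, nose down as it was, and set every labelled part (do not drop it) upright on the floor of the open tote. Leave the tape roll, the box of potentiometers and the unlabelled transformer where they are.

Things in the scene. Friction and masses are not known exactly. Their poses are not given: they have to be found in the camera images.
- scanner: Cordless pistol barcode scanner, 0.22 kg, standing nose down in its holder. Origin: middle of the reading window in the nose; z points from nose to back, so it reads along -z (straight down as it stands). Grey head 50 mm (x) x 58 mm (y) x 105 mm (z). Black pistol grip towards -x, 34 mm wide (y), 36 mm thick, centred at z = 66 mm (78 mm at its end), reaching to x = -134 mm.
- scanner_window (a point): The reading window (= the scanner's origin). The scanner reads by itself (no trigger, no signal), at any rotation about its -z axis, a label whose middle is 50 to 170 mm in front of the window and within 15 mm of the axis in x and in y, the axis being within 25 degrees of square to the label, once all this has held for 1 s without a break.
- scanner_grip (a point): Where to take the scanner from above: middle of the head, 85 mm up from the nose on its z axis, fingers closing across its 58 mm width (y).
- holder: Fixed desk holder of the scanner. Origin under its middle; axes like the scanner's when that stands in it. Foot 130 x 120 x 8 mm; black cup, open on top, inner width 62 mm (x) x 70 mm (y), walls 4 mm, rim at z = 48 mm.
- holder_seat (a point): Middle of the cup's floor, 8 mm above the bench: the scanner's nose (its origin) stands here, within 20 mm.
- tall_can: Tall grey potted transformer can, 58 mm (x) x 62 mm (y) x 95 mm high, 0.85 kg, little terminals 6 mm high along two edges of its top. Origin: middle of its underside, z up. Tallest of the order. May be absent.
- label_tall_can (a point): Site frame: origin at the label's middle, z square out of the label. White sticker 44 x 26 mm with black bars; flat on top of the tall can, 95 mm above its underside, in the middle.
- open_frame: Open-frame transformer: steel core 34 mm (x) x 64 mm (y) x 74 mm high on a 56 x 64 x 4 mm foot plate, with black covers 54 mm wide (x) at heights 9 to 65 mm, 0.7 kg. Origin: middle of its underside, z up. Second in height. May be absent.
- label_open_frame (a point): Site frame: origin at the label's middle, z square out of the label. White sticker 44 x 26 mm with black bars; flat on top of the core, 74 mm above the underside, in the middle.
- slope_box: Small grey resistance box with a sloping front, 80 mm (x) x 62 mm (y) x 62 mm high, 0.4 kg. Origin: middle of its underside, z up; the slope faces -x and rises 33 degrees from 26 mm high at x = -40 mm to 62 mm at x = +15 mm, the rest of the top is level. Three small black knobs on the upper slope. Take it across its 62 mm width (y), some 10 mm to +x of the origin. Third in height. May be absent.
- label_slope_box (a point): Site frame: origin at the label's middle, z square out of the label. White sticker 44 x 26 mm with black bars; on the lower part of the slope, 23.2 mm to -x of the origin and 37 mm up; its z leans 33 degrees from upright towards the box's -x.
- low_can: Low bare-metal can (choke), 50 mm (x) x 60 mm (y) x 42 mm high, 0.35 kg, two 5 mm terminals on top. Origin: middle of its underside, z up. Lowest of the order. May be absent.
- label_low_can (a point): Site frame: origin at the label's middle, z square out of the label. White sticker 44 x 26 mm with black bars; flat on top of the low can, 42 mm above its underside, in the middle.
- tote: Fixed open dark-grey plastic tote, outside 280 mm (x) x 230 mm (y) x 80 mm high, walls and floor 5 mm. Origin under its middle, z up; the inner floor is at z = 5 mm.
- label_note (a point): Middle of the barcode (56 x 30 mm) on the packing note, which lies on a fixed aluminium stand sloping towards the robot; 125 mm above the bench. z is square out of the note: it leans 40 degrees from upright, towards the robot's side. The sloping plate is 110 mm x 150 mm.
- spare_transformer: Bystander: unlabelled transformer with a copper-coloured winding, 74 x 90 x 80 mm; not part of the order. Origin under its middle.
- tape_roll: Bystander: roll of brown packing tape lying flat, 104 mm across, 48 mm high. Origin under its middle.
- pot_box: Bystander: cardboard box 75 x 120 x 70 mm holding potentiometers. Origin under its middle.
Things that resemble listed ones, but are neither listed nor needed, are in the scene too. What is shaped like the scanner but orange is not meant.

How it is judged (in metres and radians):
On the way, in this order (a step that is already met when the one before it is completed fails the run):
1. the scanner is held steadily on the packing note's barcode for one second (x of label_note in the frame of scanner between -0.015 and 0.015 m and y of label_note in the frame of scanner between -0.015 and 0.015 m and z of label_note in the frame of scanner between -0.17 and -0.05 m and angle between the z axis of scanner and the z axis of label_note, either way round below 0.44 rad), for 1 s.
2. then the scanner is held steadily on the label of the tall potted can for one second (x of label_tall_can in the frame of scanner between -0.015 and 0.015 m and y of label_tall_can in the frame of scanner between -0.015 and 0.015 m and z of label_tall_can in the frame of scanner between -0.17 and -0.05 m and angle between the z axis of scanner and the z axis of label_tall_can, either way round below 0.44 rad), for 1 s.
3. then the scanner is held steadily on the label of the open-frame transformer for one second (x of label_open_frame in the frame of scanner between -0.015 and 0.015 m and y of label_open_frame in the frame of scanner between -0.015 and 0.015 m and z of label_open_frame in the frame of scanner between -0.17 and -0.05 m and angle between the z axis of scanner and the z axis of label_open_frame, either way round below 0.44 rad), for 1 s.
4. then the scanner is held steadily on the label of the sloping-front resistance box for one second (x of label_slope_box in the frame of scanner between -0.015 and 0.015 m and y of label_slope_box in the frame of scanner between -0.015 and 0.015 m and z of label_slope_box in the frame of scanner between -0.17 and -0.05 m and angle between the z axis of scanner and the z axis of label_slope_box, either way round below 0.44 rad), for 1 s.
5. then the scanner is held steadily on the label of the low can for one second (x of label_low_can in the frame of scanner between -0.015 and 0.015 m and y of label_low_can in the frame of scanner between -0.015 and 0.015 m and z of label_low_can in the frame of scanner between -0.17 and -0.05 m and angle between the z axis of scanner and the z axis of label_low_can, either way round below 0.44 rad), for 1 s.
At the end, for the whole second after the job is handed in: The scanner stands nose down in its holder (nose within 20 mm of the seat, upright within 7 degrees) and every part of the order that is present stands upright (within 8 degrees) on the tote's floor, its middle at least 10 mm inside the tote's walls, all at rest (distance between scanner and holder_seat below 0.02 m and angle between scanner's own z axis and vertical below 0.12 rad and linear speed of each of scanner, tall_can, open_frame, slope_box, low_can below 0.03 m/s and x of tall_can in the frame of tote between -0.125 and 0.125 m and y of tall_can in the frame of tote between -0.1 and 0.1 m and z of each of tall_can, open_frame, slope_box, low_can in the frame of tote below 0.015 m and angle between each of tall_can, open_frame, slope_box, low_can's own z axis and vertical below 0.15 rad and x of open_frame in the frame of tote between -0.125 and 0.125 m and y of open_frame in the frame of tote between -0.1 and 0.1 m and x of slope_box in the frame of tote between -0.125 and 0.125 m and y of slope_box in the frame of tote between -0.1 and 0.1 m and x of low_can in the frame of tote between -0.125 and 0.125 m and y of low_can in the frame of tote between -0.1 and 0.1 m); the robot touches nothing.
It fails at once if the spare transformer is pushed more than 30 mm out of its place (distance of spare_transformer from where it was at the start of the episode above 0.03 m).
It fails at once if the tape roll is pushed more than 30 mm out of its place (distance of tape_roll from where it was at the start of the episode above 0.03 m).
It fails at once if the pot box is pushed more than 30 mm out of its place (distance of pot_box from where it was at the start of the episode above 0.03 m).
It fails at once if a part is dropped into the tote (falls faster than 1.0 m/s inside it) instead of being set down ((x of tall_can in the frame of tote between -0.135 and 0.135 m and y of tall_can in the frame of tote between -0.11 and 0.11 m and z of tall_can in the frame of tote below 0.06 m and linear speed of tall_can above 1 m/s) or (x of open_frame in the frame of tote between -0.135 and 0.135 m and y of open_frame in the frame of tote between -0.11 and 0.11 m and z of open_frame in the frame of tote below 0.06 m and linear speed of open_frame above 1 m/s) or (x of slope_box in the frame of tote between -0.135 and 0.135 m and y of slope_box in the frame of tote between -0.11 and 0.11 m and z of slope_box in the frame of tote below 0.06 m and linear speed of slope_box above 1 m/s) or (x of low_can in the frame of tote between -0.135 and 0.135 m and y of low_can in the frame of tote between -0.11 and 0.11 m and z of low_can in the frame of tote below 0.06 m and linear speed of low_can above 1 m/s)).
Of tall_can, open_frame, slope_box, low_can only 3 to 4 are there at a start; the rules pass over those that are not, and their reading is None.
At some moment in a run one of slope_box, low_can may be knocked a few centimetres aside while the robot is not near it.
It also fails if it takes over 210 s, if anything falls off the work surface, if the arm or the gripper's body presses on something with over 40 N, if the wrist force passes 120 N, or if a joint passes its speed limit or range.

ROBOT

A 7-joint arm with a two-finger parallel gripper is mounted at the origin on the work surface. World frame = base frame: x ahead of the robot, y to its left, z up, the work surface at z = 0. Lengths are in m, angles in degrees, forces in N, time in s.
With the tool pointing down it reaches from about 0.35 to 0.9 m from the base axis. Payload 7.2 kg.
Tool frame: the origin (TCP) lies on the centre line of the jaws, within the pads' length; the fingertips stand 8 mm ahead of it and the grasp point (between the pads) lies 11 mm behind it; z points along the fingers, y is the line along which they close (so a half turn about z gives the same grasp; the last joint's range is limited). The gripper opens to 85 mm and grips with 20 to 120 N. Pads are 22 mm wide; open, the fingers measure 114 mm over their backs; the gripper's body (76 mm by 85 mm) begins 54 mm behind the grasp point. The pads swing forward as they close: fully open they stand 13 mm farther back than shut.
Start: joints at [72.067, 23.554, -0.728, 91.456, 0.321, 64.991, -4.71], TCP at [0.151, -0.606, 0.239] pointing down, gripper open.
Joint ranges: [-169.25, 169.25], [-16.82, 113.86], [-84.01, 82.57], [7.8, 145.47], [-59.2, 239.2], [7.22, 106.19], [-163.78, 163.78]. Speed limits (degrees/s): [136.94, 136.94, 172.46, 172.46, 180, 180, 180].

INTERFACE

Orientations are given as a 3x3 rotation matrix whose columns are the frame's x, y, z axes.
In Python, from plant import arm gives the robot as it stands.
- The arm moves only by the shell command python3 -m inch 'ROWS' [OPENING] [FORCE]. ROWS is JSON, a list of rows, each a list of 2 entries, a list of its own where there are three numbers: the shift along the tool's x, y, z normalised to -1 to 1, where 1 is 120 mm, then the turn, a rotation vector about the tool's x, y, z normalised to -1 to 1, where 1 is 90 degrees. A call has 1 to 12 rows; each row is the pose to reach, as a shift and turn from the pose commanded when the call began, along the tool's axes at that moment; what a row does not reach only later rows make up. A row lasts 1/12 s, in which the tool goes at most 41.7 mm and 7.16 degrees, less where a joint would pass 70% of its speed; a pose out of reach is approached as far as the arm can. A call with a number of a shift or a turn outside -1 to 1 is refused whole. A call with a gripper value outside its range is refused whole. OPENING is the closure, from -1 (fully open) to 1 (shut), set as the call begins (- or left out, the last holds). The fingers move at their own pace and stop on an object; FORCE is the grip in N (left out, the last holds). Time passes only in rows, so rows that repeat a pose let the fingers close. It gives the time, the measured TCP pose, the force, the opening and the grip force at its end, in the units of the state.
- arm.sense(): the state, without advancing time (a new reading comes with each control period).
- arm.read_camera(name): name is "scene" or "side" or "wrist"; returns the picture (420x560x3 uint8, blue, green, red); there is no depth.
- arm.calibration(name): a dict with "fx", "fy", "cx", "cy" (pixels), "eye" and "attitude" of the camera in the world; the wrist camera has in their place "mount" (4x4, takes a point from camera to tool coordinates, whose origin is the TCP and whose axes are the flange's). Camera axes: x right, y down, z forward; pixel columns grow to the right and rows downward; lengths in m; the calibration is good to about 2 mm. A picture is of the moment at which its call begins: read the wrist's pose just before it. calibration takes no time and is no camera call.
- arm.close_job(): hands the job in; it is judged then, once.
The state is a dict: "clock": time; "qpos": joint angles; "qd": joint speeds; "joint_torque": joint torques, N m; "eef_pos": TCP position; "eef_rot": TCP orientation; "contact_force": force on the tool from outside, world axes, zero at the start; "wrist_torque": the same for the moment, N m; "opening": finger opening in m; "gripper_force": force on a finger pad.
Only numpy, scipy, OpenCV 4.12 (cv2) and the standard library are available. Lean on these libraries where they do the work, as an engineer would, in place of code of your own. Each camera call takes 0.05 s, during which the arm holds its last target. There are 200 camera calls.

## Working session

There is one attempt and no reset: what is moved stays moved. The work goes in short steps, Python scripts to look and compute and a shell command to move; the robot and the scene stay as the last step left them, time stands still between calls to the robot, and variables do not carry over. Pictures are saved under pics/ and viewed, at most 14 in all, crops included, and the job is handed in when it is done.

```bash
ls; mkdir -p pics; python3 - <<'E'
from plant import arm
import cv2, numpy as np
np.set_printoptions(precision=4,suppress=True)
for n in ("scene","side","wrist"):
    c=arm.calibration(n); print(n,{k:np.array(v) for k,v in c.items()})
    cv2.imwrite(f"pics/{n}0.png",arm.read_camera(n))
s=arm.sense(); print(s)
E
```

```text
pics
scene {'fx': array(489.7043), 'fy': array(489.7043), 'cx': array(272.482), 'cy': array(210.0206), 'eye': array([1.3322, 0.2235, 1.205 ]), 'attitude': array([[-0.1123,  0.8008, -0.5884],
       [ 0.9937,  0.0879, -0.0701],
       [-0.0044, -0.5925, -0.8056]])}
side {'fx': array(541.5588), 'fy': array(541.5588), 'cx': array(290.8994), 'cy': array(210.8313), 'eye': array([0.7109, 1.1867, 1.0016]), 'attitude': array([[-0.9884,  0.0869, -0.1247],
       [ 0.1512,  0.6466, -0.7477],
       [ 0.0156, -0.7579, -0.6522]])}
wrist {'fx': array(343.6588), 'fy': array(343.6588), 'cx': array(280.168), 'cy': array(202.7305), 'mount': array([[-0.0001, -0.9544, -0.2985,  0.0782],
       [ 1.    , -0.0004,  0.0008, -0.0011],
       [-0.0009, -0.2985,  0.9544, -0.1337],
       [ 0.    ,  0.    ,  0.    ,  1.    ]])}
{'clock': 0.15, 'qpos': array([72.0679, 23.588 , -0.7285, 91.4919,  0.3184, 64.9907, -4.71  ]), 'qd': array([-0.0156, -0.09  , -0.0787, -0.1385,  0.1104,  0.0638,  0.007 ]), 'joint_torque': array([  0.002 , -60.1035,   0.6829, -29.9647,   0.0139,   0.0079,
        -0.    ]), 'eef_pos': array([ 0.1514, -0.606 ,  0.2387]), 'eef_rot': array([[ 0.9702,  0.2423, -0.0003],
       [ 0.2423, -0.9702,  0.0011],
       [-0.    , -0.0012, -1.    ]]), 'contact_force': array([-0.9336, -0.2734, -0.3813]), 'wrist_torque': array([-0.0123, -0.0074,  0.0034]), 'gripper_force': 0.0, 'opening': 0.08541448052026808}
```

View pics/scene0.png

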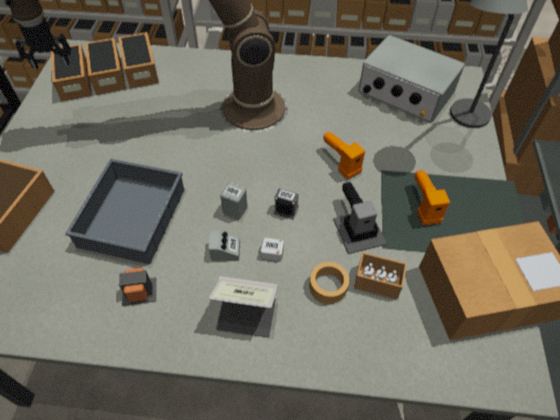

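View pics/side0.png

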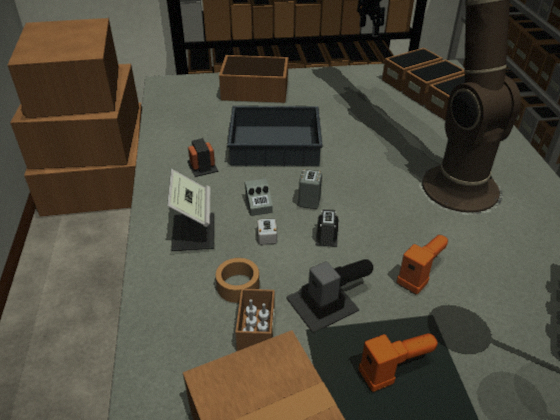

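```bash
python3 - <<'E'
import cv2, numpy as np
a=cv2.imread("pics/scene0.png")[160:320,195:395]; b=cv2.imread("pics/side0.png")[150:330,160:385]
cv2.imwrite("pics/ca.png",cv2.resize(a,None,fx=3.7,fy=3.7,interpolation=cv2.INTER_CUBIC))
cv2.imwrite("pics/cb.png",cv2.resize(b,None,fx=3.3,fy=3.3,interpolation=cv2.INTER_CUBIC))
E
```

```text
(no output)
```

View pics/ca.png

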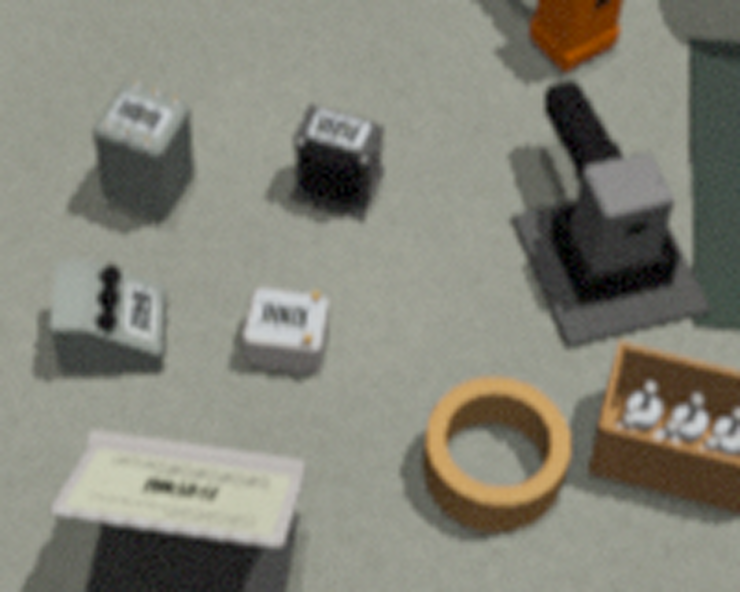

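View pics/cb.png

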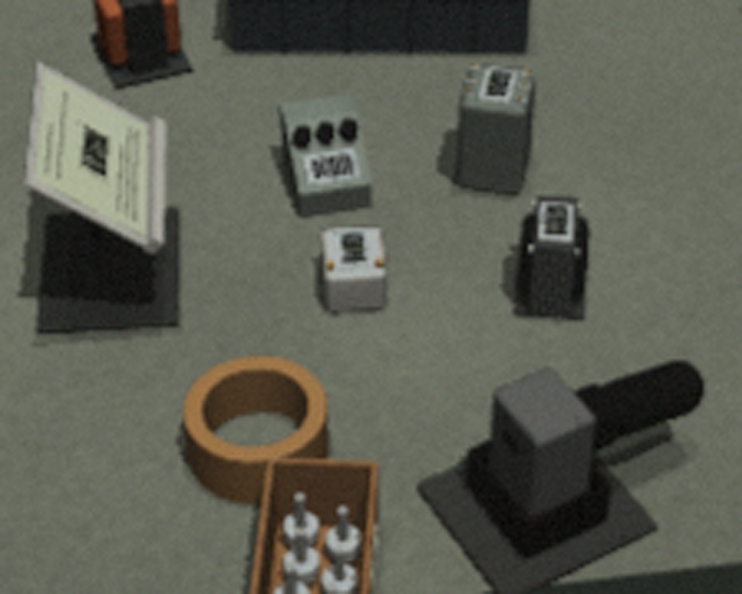

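```bash
cat > h.py <<'E'
from plant import arm
import cv2, numpy as np
from scipy.spatial.transform import Rotation as Rn
np.set_printoptions(precision=4,suppress=True)
def ray(cam,px,pose=None):
    c=arm.calibration(cam)
    d=np.array([(px[0]-c["cx"])/c["fx"],(px[1]-c["cy"])/c["fy"],1.])
    if cam=="wrist":
        p,R=pose; M=np.array(c["mount"]); return p+R@M[:3,3], R@M[:3,:3]@d
    return np.array(c["eye"]),np.array(c["attitude"])@d
def tri(*rays):
    A=np.zeros((3,3));b=np.zeros(3)
    for o,d in rays:
        d=d/np.linalg.norm(d);P=np.eye(3)-np.outer(d,d);A+=P;b+=P@o
    x=np.linalg.solve(A,b)
    return x,max(np.linalg.norm(np.cross(x-o,d/np.linalg.norm(d))) for o,d in rays)
def plane(r,z): o,d=r; return o+d*(z-o[2])/d[2]
def sc(px): return ray("scene",(px[0]/3.7+195-.36,px[1]/3.7+160-.36))
def sd(px): return ray("side",(px[0]/3.3+160-.35,px[1]/3.3+150-.35))
E
python3 - <<'E'
from h import *
P=dict(tall=((142,117),(497,84)),open=((338,128),(557,221)),slope=((142,309),(331,166)),low=((285,315),(352,247)),note=((181,488),(96,152)),
 sA=((585,170),(593,407)),sB=((650,155),(540,445)),sC=((671,195),(495,403)),sD=((610,215),(548,368)),
 tote0=None)
for k,v in P.items():
    if v: print(k,*tri(sc(v[0]),sd(v[1])))
print("tote scene floor-outline",[plane(ray("scene",p),.08)[:2] for p in ((116,162),(183,173),(153,243),(75,228))])
print("tote side",[plane(ray("side",p),.08)[:2] for p in ((230,108),(320,108),(321,148),(230,147))])
print("scanner top z.113",[plane(sc(p),.113)[:2] for p in ((585,170),(650,155),(671,195),(610,215))],[plane(sd(p),.113)[:2] for p in((593,407),(540,445),(495,403),(548,368))])
Q=dict(tall=(.095,((133,83),(190,100),(168,147),(97,133)),((475,65),(535,70),(528,108),(460,103))),
 openL=(.074,((318,112),(372,125),(360,146),(310,134)),((541,202),(577,202),(574,240),(539,240))),
 low=(.042,((258,288),(328,293),(322,348),(244,340)),((322,230),(381,229),(385,280),(322,281))),
 slopeTopBack=(.062,((55,262),(53,333)),((282,108),(355,97))))
for k,(z,a,b) in Q.items():
    for f,q in((sc,a),(sd,b)): print(k,np.array([plane(f(p),z)[:2] for p in q]).tolist())
E
```

```text
tall [0.4628 0.0044 0.0934] 0.002330399389662536
open [0.4409 0.1574 0.0714] 0.0013623105898883361
slope [0.6057 0.0239 0.037 ] 0.0006978830818569993
low [0.6012 0.133  0.0413] 0.0013596806780630632
note [0.794  0.0863 0.1225] 0.001063419445947307
sA [0.4564 0.3533 0.0672] 0.0029646936688744268
sB [0.4931 0.4035 0.1106] 0.016962183695941532
sC [0.5368 0.4076 0.1453] 0.0010053731319186864
sD [0.5062 0.3631 0.1065] 0.020520620747597754
tote scene floor-outline [array([ 0.3806, -0.374 ]), array([ 0.4019, -0.1588]), array([ 0.6566, -0.185 ]), array([ 0.6321, -0.4137])]
tote side [array([ 0.6567, -0.4169]), array([ 0.3581, -0.3795]), array([ 0.4006, -0.1454]), array([ 0.6721, -0.1859])]
scanner top z.113 [array([0.495, 0.349]), array([0.4753, 0.3976]), array([0.5113, 0.4129]), array([0.5347, 0.368 ])] [array([0.4663, 0.3918]), array([0.5084, 0.4201]), array([0.5311, 0.3791]), array([0.4891, 0.3519])]
tall [[0.433533046883399, -0.0068765715576050435], [0.44580914406610095, 0.0406447379038391], [0.4939496436759432, 0.030469977366000323], [0.48637427265385724, -0.026527329002994926]]
tall [[
[... 392 characters left out ...]
29484305727], [0.4199164074889523, 0.13862189885960507], [0.4318343472673689, 0.18274137858497141], [0.45886453738415534, 0.17908604627634772]]
low [[0.5811169794353573, 0.11034919358314214], [0.5797856308691809, 0.16404745285310135], [0.6289691434589808, 0.16444738757627697], [0.6284274311303689, 0.10558491197685164]]
low [[0.6217050608938833, 0.1089458194098154], [0.5743623452764681, 0.11411051727088672], [0.5790384498277319, 0.17417633416755107], [0.6279818263957552, 0.1686707913436043]]
slopeTopBack [[0.5875287821685196, -0.04401693292385356], [0.6500117158454305, -0.03359230636812699]]
slopeTopBack [[0.6410331694491217, -0.029710705193373377], [0.5772461224220129, -0.03691999036942262]]
```

```bash
cat >> h.py <<'E'
def yawR(a,tilt=None):
    "tool pointing down with tool x at world yaw a (deg)"
    c,s=np.cos(np.radians(a)),np.sin(np.radians(a))
    return np.array([[c,s,0],[s,-c,0],[0,0,-1.]])
def pointR(zdir,xhint):
    z=np.array(zdir,float);z/=np.linalg.norm(z);x=np.array(xhint,float);x-=z*(x@z);x/=np.linalg.norm(x)
    return np.column_stack([x,np.cross(z,x),z])
def plan(*targets):
    "print rows for successive targets (pos,R), measured start; one line per call"
    s=arm.sense();p,R=np.array(s["eef_pos"]),np.array(s["eef_rot"])
    for P,Q in targets:
        P=np.array(P,float)
        sh=R.T@(P-p)/.12; tu=Rn.from_matrix(R.T@Q).as_rotvec()/(np.pi/2)
        n=int(np.ceil(max(abs(sh).max(),abs(tu).max(),1e-9)/.98))
        rows=int(np.ceil(max(np.linalg.norm(P-p)/n/.0417,np.linalg.norm(tu)*90/n/7.16)))
        # equal split: interpolate pose, print each call in its own start frame
        rv=Rn.from_matrix(R.T@Q).as_rotvec()
        for i in range(n):
            Ri=R@Rn.from_rotvec(rv*i/n).as_matrix()
            print(f"call {i+1}/{n} rows>={rows}",np.round(Ri.T@(P-p)/n/.12,3).tolist(),np.round(tu/n,3).tolist())
        p,R=P,Q
E
python3 - <<'E'
from h import *
s=[(90,435),(303,462),(280,543),(60,513)]; d=[(163,122),(158,250),(28,185),(40,65)]
c=np.array([tri(sc(a),sd(b))[0] for a,b in zip(s,d)]); print(c, [tri(sc(a),sd(b))[1] for a,b in zip(s,d)])
n=np.cross(c[1]-c[0],c[3]-c[0]); n/=-np.linalg.norm(n) if n[2]<0 else np.linalg.norm(n); print("n",n,c.mean(0))
print("grip end",plane(sc((563,98)),.085),plane(sd((690,380)),.085))
plan(([.40,-.30,.36],yawR(14)),([.49,.30,.36],yawR(29)))
E
```

```text
[[0.743  0.0128 0.0887]
 [0.7501 0.1637 0.0866]
 [0.8406 0.1578 0.154 ]
 [0.8349 0.0159 0.1569]] [np.float64(0.001894032711356182), np.float64(0.001627105864667755), np.float64(0.0011620965023430294), np.float64(0.0030843643980927368)]
n [-0.5963  0.0391  0.8018] [0.7922 0.0875 0.1216]
grip end [0.4035 0.3337 0.085 ] [0.3849 0.3508 0.085 ]
call 1/3 rows>=4 [0.876, -0.658, -0.336] [-0.0, 0.0, 0.0]
call 2/3 rows>=4 [0.876, -0.658, -0.337] [-0.0, 0.0, 0.0]
call 3/3 rows>=4 [0.876, -0.658, -0.337] [-0.0, 0.0, 0.0]
call 1/5 rows>=3 [0.387, -0.934, 0.0] [0.0, 0.0, -0.033]
call 2/5 rows>=3 [0.436, -0.912, 0.0] [0.0, 0.0, -0.033]
call 3/5 rows>=3 [0.483, -0.888, 0.0] [0.0, 0.0, -0.033]
call 4/5 rows>=3 [0.529, -0.862, 0.0] [0.0, 0.0, -0.033]
call 5/5 rows>=3 [0.573, -0.833, 0.0] [0.0, 0.0, -0.033]
```

```bash
python3 -m inch '[[[0.88,-0.66,-0.34],[0,0,0]],[[0.88,-0.66,-0.34],[0,0,0]],[[0.88,-0.66,-0.34],[0,0,0]],[[0.88,-0.66,-0.34],[0,0,0]],[[0.88,-0.66,-0.34],[0,0,0]]]' -1
for i in 1 2; do python3 -m inch '[[[0.88,-0.66,-0.34],[0,0,0]],[[0.88,-0.66,-0.34],[0,0,0]],[[0.88,-0.66,-0.34],[0,0,0]],[[0.88,-0.66,-0.34],[0,0,0]],[[0.88,-0.66,-0.34],[0,0,0]]]'; done
python3 -c "
from h import *
print(arm.sense()['qpos'])"
```

```text
clock: 0.57
eef_pos: [0.2385, -0.5013, 0.2816]
eef_rot: [[0.969, 0.249, 0.002], [0.249, -0.969, -0.001], [0.002, 0.001, -1.0]]
contact_force: [0.6, -0.3, 0.1]
opening: 0.0855
gripper_force: 0.0
clock: 0.98
eef_pos: [0.3207, -0.3995, 0.322]
eef_rot: [[0.969, 0.247, 0.002], [0.248, -0.969, -0.001], [0.002, 0.001, -1.0]]
contact_force: [0.2, 0.1, 0.4]
opening: 0.0855
gripper_force: 0.0
clock: 1.4
eef_pos: [0.4033, -0.2977, 0.3623]
eef_rot: [[0.969, 0.246, 0.002], [0.246, -0.969, -0.0], [0.002, 0.001, -1.0]]
contact_force: [0.6, 1.2, -0.1]
opening: 0.085
gripper_force: 0.0
[ 43.8894   7.2124 -14.4913  96.8401   1.8132  76.0939 -46.6595]
```

```bash
cat >> h.py <<'E'
def snap(name):
    import pickle
    s=arm.sense();im=arm.read_camera("wrist");cv2.imwrite(f"pics/{name}.png",im)
    pickle.dump((np.array(s["eef_pos"]),np.array(s["eef_rot"])),open(f"pics/{name}.pkl","wb"))
def pose(name):
    import pickle; return pickle.load(open(f"pics/{name}.pkl","rb"))
E
python3 -c "
from h import *
snap('w_tote')"
R='x'
python3 -m inch '[[[0.39,-0.93,0],[0,0,-0.03]],[[0.39,-0.93,0],[0,0,-0.03]],[[0.39,-0.93,0],[0,0,-0.03]],[[0.39,-0.93,0],[0,0,-0.03]]]' >/dev/null
python3 -m inch '[[[0.44,-0.91,0],[0,0,-0.03]],[[0.44,-0.91,0],[0,0,-0.03]],[[0.44,-0.91,0],[0,0,-0.03]],[[0.44,-0.91,0],[0,0,-0.03]]]' >/dev/null
python3 -m inch '[[[0.48,-0.89,0],[0,0,-0.03]],[[0.48,-0.89,0],[0,0,-0.03]],[[0.48,-0.89,0],[0,0,-0.03]],[[0.48,-0.89,0],[0,0,-0.03]]]' |head -2
python3 -c "
from h import *
snap('w_parts')"
python3 -m inch '[[[0.53,-0.86,0],[0,0,-0.03]],[[0.53,-0.86,0],[0,0,-0.03]],[[0.53,-0.86,0],[0,0,-0.03]],[[0.53,-0.86,0],[0,0,-0.03]]]' >/dev/null
python3 -m inch '[[[0.57,-0.83,0],[0,0,-0.04]],[[0.57,-0.83,0],[0,0,-0.04]],[[0.57,-0.83,0],[0,0,-0.04]],[[0.57,-0.83,0],[0,0,-0.04]],[[0.57,-0.83,0],[0,0,-0.04]],[[0.57,-0.83,0],[0,0,-0.04]]]'
python3 -c "
from h import *
snap('w_scan')
print(arm.sense()['qpos'])
a=[cv2.imread(f'pics/w_{k}.png') for k in ('tote','parts','scan')]
cv2.imwrite('pics/m.png',np.hstack([cv2.resize(a[1],(400,300)),cv2.resize(a[2],(400,300))]))"
```

```text
clock: 2.45
eef_pos: [0.458, 0.0648, 0.3612]
clock: 3.33
eef_pos: [0.4994, 0.296, 0.3603]
eef_rot: [[0.881, 0.473, -0.001], [0.473, -0.881, -0.002], [-0.002, 0.001, -1.0]]
contact_force: [0.9, -1.4, -0.1]
opening: 0.0859
gripper_force: 0.0
[  -3.7574   19.9247  -42.7814   85.3183   13.6547   80.1795 -108.9682]
```

View pics/w_scan.png

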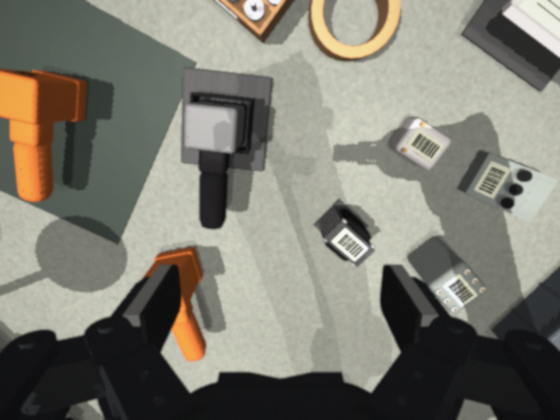

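```bash
python3 - <<'E'
from h import *
ps=pose('w_scan')
W=lambda p,z:plane(ray('wrist',p,ps),z)[:2]
def rep(n,px,z):
    q=np.array([W(p,z) for p in px]);e=np.roll(q,-1,0)-q
    print(n,q.mean(0),"len",np.linalg.norm(e,axis=1),"yaw",np.degrees(np.arctan2(e[:,1],e[:,0])))
rep("head",[(189,103),(240,105),(238,154),(185,150)],.113)
rep("foot",[(184,68),(272,74),(266,170),(181,162)],.008)
print("gripend",W((212,222),.085), "gripmid", W((214,160),.075))
for f,a,b in(("h",(185,150),(593,407)),): pass
L=dict(low=((424,147),(285,315),(352,247)),slope=((491,179),(142,309),(331,166)),tall=((459,291),(142,117),(497,84)),open=((350,246),(338,128),(557,221)))
for k,(w,a,b) in L.items(): print(k,*tri(ray('wrist',w,ps),sc(a),sd(b)))
# head top height: opp. corners via 3 views
for n,w,a,b in(("A",(185,150),(585,170),(548,368)),("B",(189,103),(610,215),(495,403)),("C",(240,105),(671,195),(540,445)),("D",(238,154),(650,155),(593,407))): print(n,*tri(ray('wrist',w,ps),sc(a),sd(b)), *tri(ray('wrist',w,ps),sc(a)))
E
```

```text
head [0.503  0.3807] len [0.0542 0.0526 0.0587 0.0507] yaw [ -63.9134 -156.1801  113.8868   18.7013]
foot [0.5032 0.3827] len [0.1162 0.1299 0.1218 0.1261] yaw [ -65.3978 -155.9654  112.7457   21.5074]
gripend [0.3917 0.3362] gripmid [0.4625 0.3683]
low [0.6008 0.1336 0.0408] 0.0017338563602185086
slope [0.6067 0.0253 0.0375] 0.002145562043151327
tall [0.4622 0.0043 0.0929] 0.0025357755216589375
open [0.4414 0.1579 0.0715] 0.0017915256123947818
A [0.4879 0.3698 0.1267] 0.030004916410327796 [0.4617 0.3784 0.078 ] 0.02547312887218931
B [0.5281 0.3887 0.1201] 0.02622455886283715 [0.5168 0.3936 0.098 ] 0.023723839887568158
C [0.5169 0.3951 0.1004] 0.03502494635555112 [0.5453 0.3832 0.1604] 0.021505647537156627
D [0.4741 0.3746 0.1025] 0.032920592897116414 [0.5056 0.3668 0.1587] 0.02417620554498638
```

```bash
python3 - <<'E'
from h import *
ps=pose('w_scan')
for w,a,b in(((240,105),(610,215),(495,403)),((189,103),(671,195),(540,445)),((185,150),(650,155),(593,407)),((238,154),(585,170),(548,368))): print(*tri(ray('wrist',w,ps),sc(a),sd(b)))
plan(([.503,.382,.20],yawR(23.5)))
E
```

```text
[0.5325 0.3686 0.1049] 0.0061447770800140316
[0.5101 0.415  0.1087] 0.004302588316899391
[0.4695 0.3969 0.114 ] 0.0053529391979650065
[0.4891 0.3471 0.107 ] 0.0028158429397886413
call 1/2 rows>=3 [0.184, -0.311, 0.669] [0.001, 0.0, 0.026]
call 2/2 rows>=3 [0.171, -0.318, 0.67] [0.001, 0.0, 0.026]
```

```bash
for i in 1 2; do python3 -m inch '[[[0.18,-0.31,0.67],[0,0,0.026]],[[0.18,-0.31,0.67],[0,0,0.026]],[[0.18,-0.31,0.67],[0,0,0.026]],[[0.18,-0.31,0.67],[0,0,0.026]],[[0.18,-0.31,0.67],[0,0,0.026]]]' | head -3; done; python3 - <<'E'
from h import *
snap('w_s2')
plan(([.502,.382,.082],yawR(24)))
E
```

```text
clock: 3.8
eef_pos: [0.5001, 0.34, 0.2819]
eef_rot: [[0.899, 0.438, 0.0], [0.438, -0.899, -0.001], [-0.0, 0.001, -1.0]]
clock: 4.22
eef_pos: [0.5034, 0.3841, 0.2028]
eef_rot: [[0.916, 0.402, 0.002], [0.402, -0.916, 0.0], [0.002, 0.0, -1.0]]
call 1/2 rows>=2 [-0.012, 0.006, 0.506] [0.0, -0.001, -0.002]
call 2/2 rows>=2 [-0.011, 0.006, 0.506] [0.0, -0.001, -0.002]
```

View pics/w_s2.png

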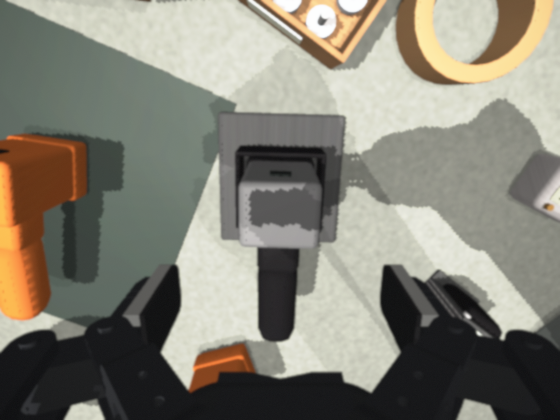

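```bash
for i in 1 2; do python3 -m inch '[[[-0.01,0.003,0.5],[0,0,0.01]],[[-0.01,0.003,0.5],[0,0,0.01]],[[-0.01,0.003,0.5],[0,0,0.01]],[[-0.01,0.003,0.5],[0,0,0.01]],[[-0.01,0.003,0.5],[0,0,0.01]]]' | head -4; done;
python3 -m inch '[[[0,0,0],[0,0,0]],[[0,0,0],[0,0,0]],[[0,0,0],[0,0,0]],[[0,0,0],[0,0,0]],[[0,0,0],[0,0,0]],[[0,0,0],[0,0,0]],[[0,0,0],[0,0,0]],[[0,0,0],[0,0,0]],[[0,0,0],[0,0,0]],[[0,0,0],[0,0,0]]]' 1 60
```

```text
clock: 4.68
eef_pos: [0.5026, 0.3845, 0.1438]
eef_rot: [[0.922, 0.388, 0.003], [0.388, -0.922, 0.002], [0.004, -0.001, -1.0]]
contact_force: [-0.7, 0.7, 1.1]
clock: 5.1
eef_pos: [0.5014, 0.3845, 0.0836]
eef_rot: [[0.928, 0.374, 0.003], [0.374, -0.928, 0.002], [0.003, -0.001, -1.0]]
contact_force: [0.2, 0.9, -0.3]
clock: 5.93
eef_pos: [0.5012, 0.384, 0.0828]
eef_rot: [[0.928, 0.374, 0.003], [0.374, -0.928, 0.002], [0.003, -0.001, -1.0]]
contact_force: [-0.3, -0.5, 7.9]
opening: 0.057
gripper_force: 65.2
```

```bash
cat >> h.py <<'E'
def scan(label,n,xh,d=.10):
    n=np.array(n,float);n/=np.linalg.norm(n)
    return np.array(label)+n*(d+.0748), pointR(-n,xh)
NOTE=scan([.794,.0866,.1225],[-.641,.042,.766],[1,.2,0])
E
python3 - <<'E'
from h import *
L=[.501,.384,.30]
plan((L,yawR(22)),NOTE)
print(NOTE)
E
```

```text
call 1/2 rows>=3 [0.002, -0.001, -0.905] [-0.0, -0.001, -0.0]
call 2/2 rows>=3 [0.0, -0.0, -0.905] [-0.0, -0.001, -0.0]
call 1/3 rows>=3 [0.164, 0.935, 0.121] [-0.057, 0.137, 0.023]
call 2/3 rows>=3 [0.158, 0.913, 0.239] [-0.057, 0.137, 0.023]
call 3/3 rows>=3 [0.127, 0.882, 0.35] [-0.057, 0.137, 0.023]
(array([0.6819, 0.0939, 0.2564]), array([[ 0.7431,  0.1916,  0.6412],
       [ 0.2833, -0.9581, -0.042 ],
       [ 0.6063,  0.2129, -0.7662]]))
```

```bash
for i in 1 2; do python3 -m inch '[[[0,0,-0.3],[0,0,0]],[[0,0,-0.6],[0,0,0]],[[0,0,-0.9],[0,0,0]],[[0,0,-0.9],[0,0,0]],[[0,0,-0.9],[0,0,0]]]' |grep -v rot; done
python3 -m inch '[[[0.05,0.3,0.03],[-0.02,0.04,0.01]],[[0.1,0.6,0.07],[-0.04,0.09,0.02]],[[0.164,0.935,0.121],[-0.057,0.137,0.023]],[[0.164,0.935,0.121],[-0.057,0.137,0.023]],[[0.164,0.935,0.121],[-0.057,0.137,0.023]]]' |grep eef
python3 -m inch '[[[0.05,0.3,0.08],[-0.02,0.04,0.01]],[[0.1,0.6,0.16],[-0.04,0.09,0.02]],[[0.158,0.913,0.239],[-0.057,0.137,0.023]],[[0.158,0.913,0.239],[-0.057,0.137,0.023]],[[0.158,0.913,0.239],[-0.057,0.137,0.023]]]' |grep eef
python3 -m inch '[[[0.04,0.3,0.12],[-0.02,0.04,0.01]],[[0.08,0.6,0.24],[-0.04,0.09,0.02]],[[0.127,0.882,0.35],[-0.057,0.137,0.023]],[[0.127,0.882,0.35],[-0.057,0.137,0.023]],[[0.127,0.882,0.35],[-0.057,0.137,0.023]],[[0.127,0.882,0.35],[-0.057,0.137,0.023]]]'
python3 - <<'E'
from h import *
print(arm.sense()['qpos']); snap('w_n')
plan(NOTE)
E
```

```text
clock: 6.35
eef_pos: [0.501, 0.3841, 0.1914]
contact_force: [-0.4, -0.9, -3.0]
opening: 0.0571
gripper_force: 65.9
clock: 6.77
eef_pos: [0.5005, 0.3835, 0.2976]
contact_force: [-0.4, 0.3, -2.4]
opening: 0.0571
gripper_force: 65.9
eef_pos: [0.56, 0.2822, 0.279]
eef_rot: [[0.918, 0.326, 0.227], [0.338, -0.941, -0.012], [0.21, 0.088, -0.974]]
eef_pos: [0.6195, 0.1873, 0.265]
eef_rot: [[0.856, 0.265, 0.445], [0.308, -0.951, -0.025], [0.416, 0.158, -0.895]]
clock: 8.1
eef_pos: [0.6803, 0.0953, 0.2525]
eef_rot: [[0.744, 0.192, 0.64], [0.283, -0.958, -0.041], [0.606, 0.212, -0.767]]
contact_force: [-0.2, 1.2, -1.5]
opening: 0.0574
gripper_force: 66.1
[  -1.2439   14.7172  -20.9291  115.1946   58.5272   23.64   -143.5145]
call 1/1 rows>=1 [0.021, 0.023, -0.013] [-0.001, -0.0, -0.0]
```

View pics/w_n.png

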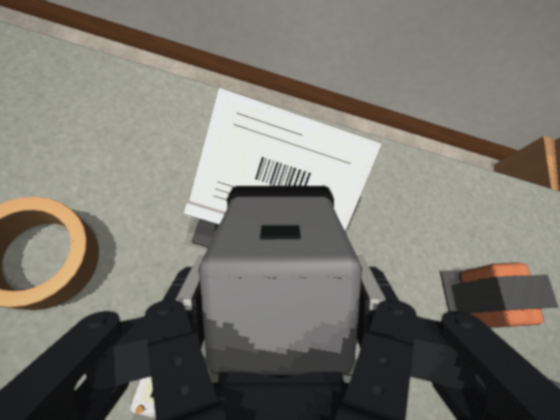

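```bash
python3 -m inch '[[[0.02,0.02,-0.01],[0,0,0]],[[0.02,0.02,-0.01],[0,0,0]],[[0.02,0.02,-0.01],[0,0,0]],[[0.02,0.02,-0.01],[0,0,0]],[[0.02,0.02,-0.01],[0,0,0]],[[0.02,0.02,-0.01],[0,0,0]],[[0.02,0.02,-0.01],[0,0,0]],[[0.02,0.02,-0.01],[0,0,0]],[[0.02,0.02,-0.01],[0,0,0]],[[0.02,0.02,-0.01],[0,0,0]],[[0.02,0.02,-0.01],[0,0,0]],[[0.02,0.02,-0.01],[0,0,0]]]' |grep pos
python3 - <<'E'
from h import *
c=arm.calibration('wrist');M=np.linalg.inv(np.array(c['mount']))
for d in (.0748,.165,.175):
    q=M@[0,0,d,1];print(d,q[0]/q[2]*c['fx']+c['cx'],q[1]/q[2]*c['fy']+c['cy'])
snap('w_n2')
a=cv2.imread('pics/w_n2.png')[80:240,180:390]; cv2.imwrite('pics/cn.png',cv2.resize(a,None,fx=2.5,fy=2.5))
p,R=pose('w_n2')
q=np.array([ray('wrist',x,(p,R)) for x in((220,90),(380,143))])
E
```

```text
eef_pos: [0.6821, 0.0913, 0.2562]
0.0748 281.9664293389284 221.026978657438
0.165 281.3802090552226 185.82218034735914
0.175 281.3348149161352 183.09608649586514
```

View pics/cn.png

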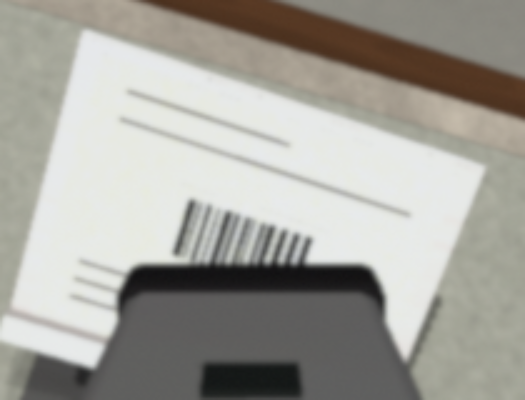

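```bash
python3 -m inch '[[[0,0,0],[0,0,0]],[[0,0,0],[0,0,0]],[[0,0,0],[0,0,0]],[[0,0,0],[0,0,0]],[[0,0,0],[0,0,0]],[[0,0,0],[0,0,0]]]' | head -2
cat >> h.py <<'E'
def labels(im,cam,heights,ps=None,ref=None,tol=.06,thr=None):
    "white blobs near each expected label: centre on the plane at its height"
    g=im.min(2); out={}
    for k,z in heights.items():
        best=[]
        for t in ([thr] if thr else (200,180,160,140)):
            m=cv2.morphologyEx((g>t).astype(np.uint8),cv2.MORPH_CLOSE,np.ones((5,5)))
            for c in cv2.findContours(m,cv2.RETR_EXTERNAL,cv2.CHAIN_APPROX_NONE)[0]:
                r=cv2.minAreaRect(c)
                if cv2.contourArea(c)<30: continue
                P=plane(ray(cam,r[0],ps),z)[:2]
                q=np.array([plane(ray(cam,x,ps),z)[:2] for x in cv2.boxPoints(r)])
                e=np.sort(np.linalg.norm(np.diff(q,axis=0),axis=1)[:2])
                if ref is None or np.linalg.norm(P-ref[k][:2])<tol: best.append((abs(e[0]-.026)+abs(e[1]-.044),t,P,e,q))
        if best:
            b=min(best,key=lambda b:b[0]); d=b[4][1]-b[4][0]; d2=b[4][2]-b[4][1]; d=d if np.hypot(*d)>np.hypot(*d2) else d2
            out[k]=(b[1],b[2],b[3],np.degrees(np.arctan2(d[1],d[0]))%180)
    return out
H=dict(tall=.095,open=.074,slope=.037,low=.042)
REF=dict(tall=np.array([.4622,.0043]),open=np.array([.4414,.1579]),slope=np.array([.6067,.0253]),low=np.array([.6008,.1336]))
TALL=scan([.4622,.0043,.095],[0,0,1],[1,.2,0])
OPEN=scan([.4414,.1579,.074],[0,0,1],[1,.2,0])
E
python3 - <<'E'
from h import *
for n,cam in(("w_scan","wrist"),("w_parts","wrist"),("scene0","scene"),("side0","side")):
    im=cv2.imread(f"pics/{n}.png"); print(n,labels(im,cam,H,pose(n) if cam=="wrist" else None,REF,.03))
plan(([.6,.06,.30],yawR(11)),TALL)
E
```

```text
clock: 9.7
eef_pos: [0.6822, 0.0913, 0.2563]
w_scan {'tall': (200, array([0.4537, 0.0112]), array([0.032 , 0.0459]), np.float64(67.65165085524521)), 'open': (200, array([0.4436, 0.1618]), array([0.0258, 0.0455]), np.float64(76.54688197580775)), 'low': (200, array([0.6201, 0.1545]), array([0.0138, 0.0296]), np.float64(102.81454918353248))}
w_parts {'tall': (200, array([0.4666, 0.0034]), array([0.0458, 0.047 ]), np.float64(145.8048901143693)), 'open': (180, array([0.4436, 0.1613]), array([0.0262, 0.0445]), np.float64(76.46971894602976)), 'slope': (200, array([0.6077, 0.0258]), array([0.0244, 0.0458]), np.float64(5.607202289252264)), 'low': (200, array([0.6021, 0.138 ]), array([0.0476, 0.0567]), np.float64(88.5334846294401))}
scene0 {'tall': (160, array([0.4612, 0.004 ]), array([0.0417, 0.0507]), np.float64(74.95904085457069)), 'open': (160, array([0.4483, 0.1708]), array([0.0194, 0.029 ]), np.float64(164.06641276063783)), 'slope': (160, array([0.6095, 0.0232]), array([0.0257, 0.0533]), np.float64(8.906291883159453)), 'low': (180, array([0.6051, 0.135 ]), array([0.0457, 0.0562]), np.float64(86.63588787228176))}
side0 {'slope': (140, array([0.6051, 0.0239]), array([0.0403, 0.0451]), np.float64(10.140271414119582)), 'low': (160, array([0.5993, 0.1405]), array([0.0426, 0.0506]), np.float64(82.57815945945721))}
call 1/1 rows>=6 [-0.361, 0.198, -0.707] [0.131, -0.425, 0.048]
call 1/2 rows>=2 [-0.608, 0.118, 0.126] [0.0, 0.0, -0.002]
call 2/2 rows>=2 [-0.608, 0.117, 0.126] [0.0, 0.0, -0.002]
```

```bash
python3 -m inch '[[[-0.06,0.03,-0.12],[0.022,-0.07,0.008]],[[-0.12,0.06,-0.24],[0.044,-0.14,0.016]],[[-0.18,0.1,-0.35],[0.066,-0.21,0.024]],[[-0.24,0.13,-0.47],[0.087,-0.283,0.032]],[[-0.3,0.16,-0.6],[0.11,-0.354,0.04]],[[-0.36,0.2,-0.71],[0.131,-0.425,0.048]],[[-0.36,0.2,-0.71],[0.131,-0.425,0.048]],[[-0.36,0.2,-0.71],[0.131,-0.425,0.048]]]' |grep eef
python3 -m inch '[[[-0.3,0.06,0.06],[0,0,0]],[[-0.61,0.12,0.126],[0,0,0]],[[-0.61,0.12,0.126],[0,0,0]],[[-0.61,0.12,0.126],[0,0,0]],[[-0.61,0.12,0.126],[0,0,0]]]' |grep eef
python3 -c "
from h import *
plan(TALL);print(arm.sense()['qpos'])"
```

```text
eef_pos: [0.6018, 0.0581, 0.3001]
eef_rot: [[0.982, 0.187, -0.002], [0.187, -0.982, 0.001], [-0.001, -0.001, -1.0]]
eef_pos: [0.531, 0.032, 0.2857]
eef_rot: [[0.982, 0.191, 0.003], [0.191, -0.982, -0.0], [0.003, 0.001, -1.0]]
call 1/1 rows>=2 [-0.607, 0.117, 0.131] [0.001, -0.002, -0.003]
[ 18.9862  15.312  -33.6991  99.1792   9.1637  68.0586 -96.19  ]
```

```bash
python3 -m inch '[[[-0.3,0.06,0.06],[0,0,0]],[[-0.61,0.12,0.13],[0,0,0]],[[-0.61,0.12,0.13],[0,0,0]],[[-0.61,0.12,0.13],[0,0,0]],[[-0.61,0.12,0.13],[0,0,0]],[[-0.61,0.12,0.13],[0,0,0]],[[-0.61,0.12,0.13],[0,0,0]],[[-0.61,0.12,0.13],[0,0,0]]]' |grep eef
python3 -m inch '[[[0,0,0],[0,0,0]],[[0,0,0],[0,0,0]],[[0,0,0],[0,0,0]],[[0,0,0],[0,0,0]],[[0,0,0],[0,0,0]],[[0,0,0],[0,0,0]],[[0,0,0],[0,0,0]],[[0,0,0],[0,0,0]],[[0,0,0],[0,0,0]],[[0,0,0],[0,0,0]],[[0,0,0],[0,0,0]],[[0,0,0],[0,0,0]]]' | head -2
python3 -c "
from h import *
snap('w_t');cv2.imwrite('pics/side_t.png',arm.read_camera('side'))
plan(OPEN)
print(labels(cv2.imread('pics/side_t.png'),'side',{k:H[k] for k in('slope','low')},None,REF,.1))
print(labels(cv2.imread('pics/w_t.png'),'wrist',H,pose('w_t'),REF,.04))"
```

```text
eef_pos: [0.4626, 0.0043, 0.2698]
eef_rot: [[0.982, 0.191, 0.001], [0.191, -0.982, 0.001], [0.001, -0.001, -1.0]]
clock: 12.45
eef_pos: [0.4617, 0.0037, 0.2696]
call 1/2 rows>=2 [0.039, -0.647, 0.087] [-0.0, -0.0, -0.002]
call 2/2 rows>=2 [0.041, -0.647, 0.087] [-0.0, -0.0, -0.002]
{'slope': (140, array([0.6051, 0.024 ]), array([0.0413, 0.045 ]), np.float64(3.677528065534176)), 'low': (160, array([0.5993, 0.1405]), array([0.0426, 0.0506]), np.float64(82.57815945945721))}
{'tall': (200, array([0.4748, 0.0144]), array([0.0309, 0.0382]), np.float64(171.64719969417874))}
```

```bash
python3 -m inch '[[[0.04,-0.35,-0.05],[0,0,0]],[[0.04,-0.65,-0.05],[0,0,0]],[[0.04,-0.65,0],[0,0,0]],[[0.04,-0.65,0],[0,0,0]]]' |grep pos
python3 -m inch '[[[0.04,-0.35,0.05],[0,0,0]],[[0.04,-0.65,0.17],[0,0,0]],[[0.04,-0.65,0.17],[0,0,0]],[[0.04,-0.65,0.17],[0,0,0]],[[0.04,-0.65,0.17],[0,0,0]],[[0.04,-0.65,0.17],[0,0,0]]]' |grep pos
python3 -m inch '[[[0,0,0],[0,0,0]],[[0,0,0],[0,0,0]],[[0,0,0],[0,0,0]],[[0,0,0],[0,0,0]],[[0,0,0],[0,0,0]],[[0,0,0],[0,0,0]],[[0,0,0],[0,0,0]],[[0,0,0],[0,0,0]],[[0,0,0],[0,0,0]],[[0,0,0],[0,0,0]],[[0,0,0],[0,0,0]],[[0,0,0],[0,0,0]]]' | head -3
python3 -m inch '[[[0,0,0],[0,0,0]],[[0,0,0],[0,0,0]],[[0,0,0],[0,0,0]]]' >/dev/null
python3 -c "
from h import *
snap('w_o');cv2.imwrite('pics/side_o.png',arm.read_camera('side'));cv2.imwrite('pics/scene_o.png',arm.read_camera('scene'))
for n in ('side','scene'): print(labels(cv2.imread(f'pics/{n}_o.png'),n,{k:H[k] for k in('slope','low')},None,REF,.1))
n=[-.08,.54,.839]; S=scan([.6067,.0253,.037],n,[1,.2,0]); print(S)
plan(([.5,.17,.29],yawR(11)),S)"
```

```text
eef_pos: [0.4508, 0.0833, 0.2692]
eef_pos: [0.4421, 0.1571, 0.2493]
clock: 14.38
eef_pos: [0.4414, 0.1587, 0.2492]
eef_rot: [[0.982, 0.19, 0.001], [0.19, -0.982, 0.0], [0.001, -0.0, -1.0]]
{'slope': (140, array([0.6057, 0.0238]), array([0.0428, 0.0471]), np.float64(5.253601194733108)), 'low': (160, array([0.599 , 0.1386]), array([0.0426, 0.0547]), np.float64(82.57815945945721))}
{'slope': (160, array([ 0.6037, -0.029 ]), array([0.0288, 0.0462]), np.float64(5.442045806313104)), 'low': (200, array([0.6056, 0.1348]), array([0.0428, 0.0528]), np.float64(85.07651626142126))}
(array([0.5927, 0.1196, 0.1835]), array([[ 0.9831,  0.1644,  0.0799],
       [ 0.1814, -0.8222, -0.5395],
       [-0.023 ,  0.5449, -0.8382]]))
call 1/1 rows>=2 [0.497, 0.0, -0.34] [-0.0, -0.0, -0.0]
call 1/1 rows>=5 [0.678, 0.56, 0.887] [-0.367, -0.016, 0.002]
```

```bash
python3 -m inch '[[[0.25,0,-0.2],[0,0,0]],[[0.5,0,-0.34],[0,0,0]],[[0.5,0,-0.34],[0,0,0]],[[0.5,0,-0.34],[0,0,0]],[[0.5,0,-0.34],[0,0,0]]]' |grep eef
python3 -c "
from h import *
snap('w_o2')
for n in ('side','scene'):
    im=arm.read_camera(n); cv2.imwrite(f'pics/{n}_o2.png',im); print(labels(im,n,{k:H[k] for k in('slope','low')},None,REF,.1))
print(labels(cv2.imread('pics/w_o2.png'),'wrist',H,pose('w_o2'),REF,.08))
a=cv2.imread('pics/scene_o2.png')[150:330,190:400];b=cv2.imread('pics/side_o2.png')[150:330,160:370]
cv2.imwrite('pics/mo.png',np.hstack([cv2.resize(x,(400,343)) for x in(a,b)]))"
```

```text
eef_pos: [0.4998, 0.1701, 0.2895]
eef_rot: [[0.982, 0.191, -0.001], [0.191, -0.982, 0.0], [-0.001, -0.0, -1.0]]
{'low': (160, array([0.599 , 0.1386]), array([0.0426, 0.0546]), np.float64(83.85873122578087))}
{'low': (200, array([0.6056, 0.1347]), array([0.0421, 0.0541]), np.float64(87.83127513434184))}
{'tall': (200, array([0.441 , 0.0008]), array([0.1036, 0.272 ]), np.float64(41.434545765240074)), 'open': (200, array([0.5052, 0.114 ]), array([0.0124, 0.0278]), np.float64(14.011601936859648)), 'low': (200, array([0.5665, 0.1799]), array([0.298 , 0.5143]), np.float64(114.12092431766433))}
```

View pics/mo.png

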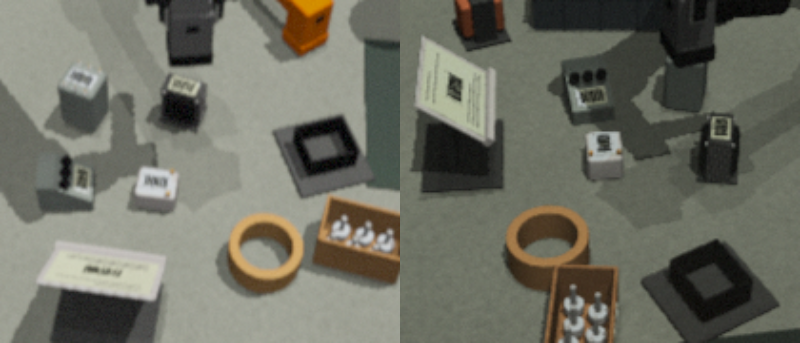

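```bash
python3 -m inch '[[[0.13,0.11,0.17],[-0.073,-0.003,0]],[[0.27,0.22,0.35],[-0.147,-0.006,0]],[[0.4,0.33,0.53],[-0.22,-0.01,0]],[[0.54,0.45,0.7],[-0.294,-0.013,0]],[[0.68,0.56,0.887],[-0.367,-0.016,0]],[[0.68,0.56,0.887],[-0.367,-0.016,0]],[[0.68,0.56,0.887],[-0.367,-0.016,0]],[[0.68,0.56,0.887],[-0.367,-0.016,0]]]' |grep -v open
python3 -c "
from h import *
snap('w_sl')
n=[-.08,.54,.839]; S=scan([.6067,.0253,.037],n,[1,.2,0]);plan(S);print(arm.sense()['qpos'])"
```

```text
clock: 16.02
eef_pos: [0.5929, 0.1203, 0.1839]
eef_rot: [[0.983, 0.167, 0.081], [0.184, -0.823, -0.538], [-0.023, 0.543, -0.839]]
contact_force: [-0.2, 0.4, -1.7]
gripper_force: 66.4
call 1/1 rows>=1 [-0.006, -0.008, 0.015] [-0.001, -0.002, 0.0]
[ -13.3158   34.059   -27.9481   93.8178   43.8684   79.802  -136.2402]
```

View pics/w_sl.png

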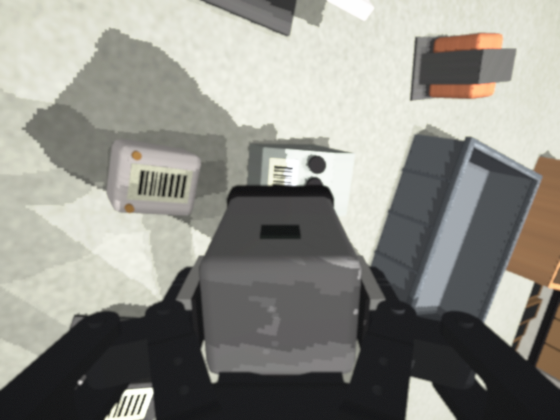

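```bash
python3 -m inch '[[[0,0,0],[0,0,0]],[[0,0,0],[0,0,0]],[[0,0,0],[0,0,0]],[[0,0,0],[0,0,0]],[[0,0,0],[0,0,0]],[[0,0,0],[0,0,0]],[[0,0,0],[0,0,0]],[[0,0,0],[0,0,0]],[[0,0,0],[0,0,0]],[[0,0,0],[0,0,0]],[[0,0,0],[0,0,0]],[[0,0,0],[0,0,0]]]' | head -3
python3 -m inch '[[[0,0,0],[0,0,0]],[[0,0,0],[0,0,0]],[[0,0,0],[0,0,0]]]' >/dev/null
python3 -c "
from h import *
ps=pose('w_sl'); print('low label from w_sl',plane(ray('wrist',(162,184),ps),.042))
for n in ('side','scene'):
    im=arm.read_camera(n); cv2.imwrite(f'pics/{n}_sl.png',im); print(labels(im,n,{k:H[k] for k in('slope','low')},None,REF,.1))
plan(scan([.6008,.1336,.042],[0,0,1],[1,.2,0]))"
```

```text
clock: 17.07
eef_pos: [0.5933, 0.1197, 0.1835]
eef_rot: [[0.983, 0.166, 0.081], [0.183, -0.822, -0.539], [-0.023, 0.545, -0.838]]
low label from w_sl [0.6025 0.136  0.042 ]
{}
{'slope': (140, array([0.6156, 0.0129]), array([0.0142, 0.0432]), np.float64(9.321567136275483)), 'low': (140, array([0.5574, 0.1789]), array([0.094 , 0.1034]), np.float64(44.60909296333591))}
call 1/1 rows>=5 [0.077, 0.066, -0.289] [0.367, 0.017, -0.004]
```

```bash
python3 -m inch '[[[0.015,0.013,-0.08],[0.073,0.003,0]],[[0.03,0.026,-0.16],[0.147,0.006,0]],[[0.045,0.04,-0.24],[0.22,0.01,0]],[[0.06,0.053,-0.289],[0.294,0.014,0]],[[0.077,0.066,-0.289],[0.367,0.017,0]],[[0.077,0.066,-0.289],[0.367,0.017,0]],[[0.077,0.066,-0.289],[0.367,0.017,0]],[[0.077,0.066,-0.289],[0.367,0.017,0]]]' |grep -v open
python3 -c "
from h import *
snap('w_lo')
plan(scan([.6015,.1345,.042],[0,0,1],[1,.2,0]))"
```

```text
clock: 18.08
eef_pos: [0.6005, 0.1331, 0.2165]
eef_rot: [[0.982, 0.19, 0.001], [0.19, -0.982, -0.001], [0.001, 0.001, -1.0]]
contact_force: [-0.6, 0.9, -2.5]
gripper_force: 66.7
call 1/1 rows>=1 [0.011, 0.001, -0.002] [0.0, -0.001, -0.003]
```

View pics/w_lo.png

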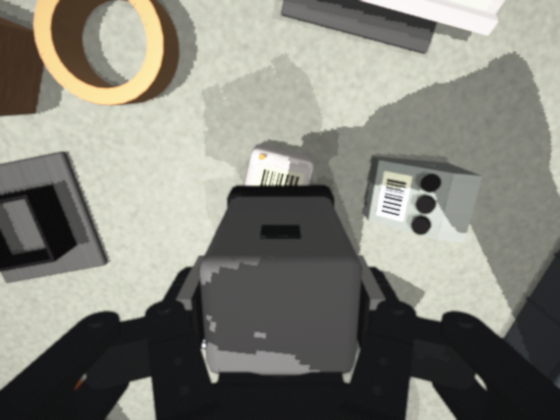

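```bash
python3 -m inch '[[[0.01,0,0],[0,0,0]],[[0.01,0,0],[0,0,0]],[[0.01,0,0],[0,0,0]],[[0.01,0,0],[0,0,0]],[[0.01,0,0],[0,0,0]],[[0.01,0,0],[0,0,0]],[[0.01,0,0],[0,0,0]],[[0.01,0,0],[0,0,0]],[[0.01,0,0],[0,0,0]],[[0.01,0,0],[0,0,0]],[[0.01,0,0],[0,0,0]],[[0.01,0,0],[0,0,0]]]' | head -3
python3 -m inch '[[[0.01,0,0],[0,0,0]],[[0,0,0],[0,0,0]],[[0,0,0],[0,0,0]],[[0,0,0],[0,0,0]]]' >/dev/null
python3 -c "
from h import *
plan(([.55,.26,.26],yawR(18)),([.5012,.384,.20],yawR(22)))"
```

```text
clock: 19.13
eef_pos: [0.6021, 0.1338, 0.2168]
eef_rot: [[0.982, 0.191, 0.002], [0.191, -0.982, 0.001], [0.002, -0.0, -1.0]]
call 1/2 rows>=2 [-0.112, -0.557, -0.18] [-0.0, -0.001, -0.039]
call 2/2 rows>=2 [-0.078, -0.563, -0.18] [-0.0, -0.001, -0.039]
call 1/2 rows>=2 [-0.034, -0.554, 0.25] [0.0, 0.0, -0.022]
call 2/2 rows>=2 [-0.014, -0.555, 0.25] [0.0, 0.0, -0.022]
```

```bash
python3 -m inch '[[[-0.05,-0.25,-0.18],[0,0,-0.02]],[[-0.112,-0.557,-0.18],[0,0,-0.039]],[[-0.112,-0.557,-0.18],[0,0,-0.039]],[[-0.112,-0.557,-0.18],[0,0,-0.039]]]' |grep pos
python3 -m inch '[[[-0.04,-0.28,-0.18],[0,0,-0.02]],[[-0.078,-0.563,-0.18],[0,0,-0.039]],[[-0.078,-0.563,-0.18],[0,0,-0.039]],[[-0.078,-0.563,-0.18],[0,0,-0.039]]]' |grep pos
python3 -m inch '[[[-0.02,-0.28,0.1],[0,0,-0.01]],[[-0.034,-0.554,0.25],[0,0,-0.022]],[[-0.034,-0.554,0.25],[0,0,-0.022]],[[-0.034,-0.554,0.25],[0,0,-0.022]]]' |grep pos
python3 -m inch '[[[-0.01,-0.28,0.1],[0,0,-0.01]],[[-0.014,-0.555,0.25],[0,0,-0.022]],[[-0.014,-0.555,0.25],[0,0,-0.022]],[[-0.014,-0.555,0.25],[0,0,-0.022]],[[-0.014,-0.555,0.25],[0,0,-0.022]]]' |grep eef
python3 -c "
from h import *
plan(([.5012,.384,.0835],yawR(22)))"
```

```text
eef_pos: [0.5747, 0.2001, 0.2391]
eef_pos: [0.549, 0.2617, 0.2601]
eef_pos: [0.5246, 0.3221, 0.2283]
eef_pos: [0.5027, 0.3821, 0.1996]
eef_rot: [[0.928, 0.372, 0.002], [0.372, -0.928, -0.001], [0.002, 0.002, -1.0]]
call 1/1 rows>=3 [-0.008, -0.021, 0.967] [0.001, -0.001, -0.002]
```

```bash
python3 -m inch '[[[-0.006,-0.016,0],[0,0,0]],[[-0.006,-0.016,0.2],[0,0,0]],[[-0.006,-0.016,0.4],[0,0,0]],[[-0.006,-0.016,0.55],[0,0,0]],[[-0.006,-0.016,0.7],[0,0,0]],[[-0.006,-0.016,0.8],[0,0,0]],[[-0.006,-0.016,0.9],[0,0,0]],[[-0.006,-0.016,0.96],[0,0,0]],[[-0.006,-0.016,0.96],[0,0,0]],[[-0.006,-0.016,0.96],[0,0,0]]]'
python3 -c "
from h import *
plan(([.5012,.384,.0832],yawR(22)))"
```

```text
clock: 21.72
eef_pos: [0.5005, 0.3856, 0.0852]
eef_rot: [[0.927, 0.374, 0.002], [0.374, -0.927, 0.001], [0.002, 0.0, -1.0]]
contact_force: [0.3, -0.1, -0.9]
opening: 0.057
gripper_force: 66.7
call 1/1 rows>=1 [0.0, 0.015, 0.016] [0.0, -0.002, -0.0]
```

Lower the last 2 mm, release and rise, then check the scanner.

```bash
python3 -m inch '[[[0,0.013,0.01],[0,0,0]],[[0,0.013,0.018],[0,0,0]],[[0,0.013,0.018],[0,0,0]]]' |grep -v rot
python3 -m inch '[[[0,0,0],[0,0,0]],[[0,0,0],[0,0,0]],[[0,0,0],[0,0,0]],[[0,0,0],[0,0,0]],[[0,0,0],[0,0,0]],[[0,0,0],[0,0,0]]]' -1 |grep -v rot
for i in 1 2; do python3 -m inch '[[[0,0,-0.2],[0,0,0]],[[0,0,-0.5],[0,0,0]],[[0,0,-0.8],[0,0,0]],[[0,0,-0.8],[0,0,0]],[[0,0,-0.8],[0,0,0]]]' |grep pos; done
python3 -c "
from h import *
snap('w_r')
for n in ('side','scene'):
    im=arm.read_camera(n); cv2.imwrite(f'pics/{n}_r.png',im); print(labels(im,n,{k:H[k] for k in('slope','low')},None,REF,.1))
w=labels(cv2.imread('pics/w_r.png'),'wrist',H,pose('w_r'),REF,.06);print(w)
a=cv2.imread('pics/w_r.png');b=cv2.imread('pics/scene_r.png')[150:330,190:400]
cv2.imwrite('pics/mr.png',np.hstack([cv2.resize(a,(400,300)),cv2.resize(b,(350,300))]))"
```

```text
clock: 21.97
eef_pos: [0.501, 0.384, 0.083]
contact_force: [-0.1, -0.1, -2.4]
opening: 0.0571
gripper_force: 66.7
clock: 22.47
eef_pos: [0.5008, 0.3841, 0.0827]
contact_force: [0.4, 0.4, 0.0]
opening: 0.0852
gripper_force: 0.0
eef_pos: [0.5015, 0.3851, 0.1811]
eef_pos: [0.5008, 0.3844, 0.2757]
{'slope': (140, array([0.6049, 0.0239]), array([0.0432, 0.0488]), np.float64(4.418898566270826))}
{'slope': (160, array([0.6095, 0.0232]), array([0.0257, 0.0533]), np.float64(8.906291883159453)), 'low': (140, array([0.6066, 0.1336]), array([0.0457, 0.0583]), np.float64(90.62292885717073))}
{'open': (200, array([0.4473, 0.1606]), array([0.0264, 0.045 ]), np.float64(67.97117915436311)), 'low': (200, array([0.6079, 0.1243]), array([0.0532, 0.0789]), np.float64(82.0813516112087))}
```

View pics/mr.png

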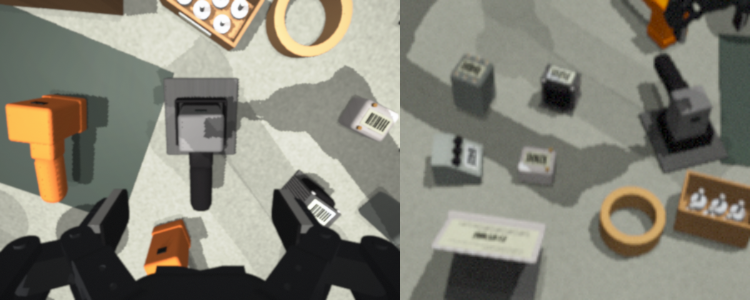

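```bash
python3 - <<'E'
from h import *
ps=pose('w_tote');im=cv2.imread('pics/w_tote.png')
hsv=cv2.cvtColor(im,cv2.COLOR_BGR2HSV)
cv2.imwrite('pics/x.png',im)
# blue-grey dark plastic
b=im.astype(int);m=((b.max(2)<120)&(b[...,0]-b[...,2]>5)).astype(np.uint8)
m=cv2.morphologyEx(m,cv2.MORPH_CLOSE,np.ones((9,9)))
c=max(cv2.findContours(m,cv2.RETR_EXTERNAL,cv2.CHAIN_APPROX_NONE)[0],key=cv2.contourArea)
print(cv2.boundingRect(c),cv2.contourArea(c)); 
for eps in(8,15):
  q=cv2.approxPolyDP(c,eps,True)[:,0]; print(q.tolist(),[plane(ray('wrist',x,ps),.08)[:2].round(3).tolist() for x in q])
plan(([.58,.24,.27],yawR(100)),([.6015,.135,.17],yawR(177)))
E
```

```text
(195, 0, 229, 185) 4010.5
[[236, 0], [196, 130], [274, 152], [333, 184], [423, 0], [369, 111], [333, 120], [333, 137], [353, 138], [339, 174], [214, 126], [252, 5]] [[0.562, -0.208], [0.417, -0.191], [0.414, -0.287], [0.393, -0.368], [0.612, -0.402], [0.488, -0.383], [0.468, -0.345], [0.449, -0.351], [0.454, -0.375], [0.407, -0.371], [0.426, -0.211], [0.562, -0.226]]
[[236, 0], [196, 130], [333, 184], [423, 0], [369, 111], [333, 120], [353, 138], [339, 174], [214, 126], [252, 5]] [[0.562, -0.208], [0.417, -0.191], [0.393, -0.368], [0.612, -0.402], [0.488, -0.383], [0.468, -0.345], [0.454, -0.375], [0.407, -0.371], [0.426, -0.211], [0.562, -0.226]]
call 1/2 rows>=6 [0.086, 0.677, 0.011] [0.0, 0.0, -0.434]
call 2/2 rows>=6 [-0.359, 0.58, 0.011] [0.0, 0.0, -0.434]
call 1/1 rows>=11 [-0.893, 0.025, 0.833] [0.0, 0.0, -0.856]
```

View pics/w_tote.png

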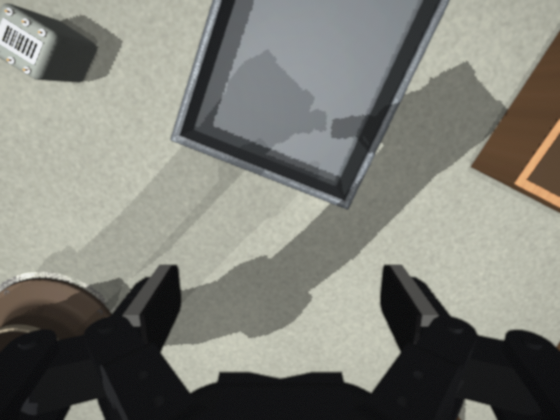

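```bash
python3 - <<'E'
from h import *
ps=pose('w_tote');W=lambda x:plane(ray('wrist',x,ps),.08)[:2]
A,B,C,D=W((173,138)),W((348,207)),W((213,0)),W((447,0)); print(A,B,C,D,np.linalg.norm(A-B))
for u,v in((B,A),(A,C),(B,D)): print(np.degrees(np.arctan2(*(v-u)[::-1])))
x=(C-A)/np.linalg.norm(C-A); print("centre",(A+B)/2+.14*x)
for n,w,a in(("A",(173,138),(183,173)),("B",(348,207),(116,162))): print(n,*tri(ray('wrist',w,ps),ray('scene',a)))
print(*tri(ray('wrist',(173,138),ps),ray('side',(320.5,148))))
E
```

```text
[ 0.4005 -0.1657] [ 0.3691 -0.3952] [ 0.5561 -0.1843] [ 0.618  -0.4273] 0.2316294011938493
82.20884849797487
-6.821311484120206
-7.365441388399891
centre [ 0.5238 -0.297 ]
A [ 0.3979 -0.1623  0.073 ] 0.0018914409958884486
B [ 0.3593 -0.3958  0.0526] 0.007400500933241095
[ 0.3983 -0.1625  0.0683] 4.7336214165001104e-05
```

```bash
cat >> h.py <<'E'
TC=np.array([.522,-.292]);TY=-7.2
def tp(x,y,z):
    c,s=np.cos(np.radians(TY)),np.sin(np.radians(TY)); return np.array([TC[0]+c*x-s*y,TC[1]+s*x+c*y,z])
def bars(name,z,ref,tol=.03):
    "dark barcode blob near ref: centre on plane z, long-axis yaw"
    im=cv2.imread(f"pics/{name}.png");ps=pose(name);g=im.max(2);r=[]
    for t in(90,110,130,150):
        m=cv2.morphologyEx((g<t).astype(np.uint8),cv2.MORPH_CLOSE,np.ones((7,7)))
        for c in cv2.findContours(m,cv2.RETR_EXTERNAL,cv2.CHAIN_APPROX_NONE)[0]:
            if cv2.contourArea(c)<80: continue
            q=np.array([plane(ray('wrist',x,ps),z)[:2] for x in cv2.boxPoints(cv2.minAreaRect(c))])
            e=q[1]-q[0];f=q[2]-q[1];L=sorted([np.hypot(*e),np.hypot(*f)])
            d=e if np.hypot(*e)>np.hypot(*f) else f
            if np.linalg.norm(q.mean(0)-ref)<tol and L[1]<.05: r.append((t,q.mean(0),np.array(L),round(np.degrees(np.arctan2(d[1],d[0]))%180,1)))
    return r
E
python3 -m inch '[[[0.02,0.1,0],[0,0,-0.07]],[[0.03,0.2,0],[0,0,-0.145]],[[0.05,0.35,0.01],[0,0,-0.22]],[[0.07,0.5,0.01],[0,0,-0.29]],[[0.08,0.6,0.01],[0,0,-0.36]],[[0.086,0.677,0.011],[0,0,-0.434]],[[0.086,0.677,0.011],[0,0,-0.434]],[[0.086,0.677,0.011],[0,0,-0.434]]]' |grep eef
python3 -m inch '[[[-0.06,0.1,0],[0,0,-0.07]],[[-0.12,0.2,0],[0,0,-0.145]],[[-0.18,0.3,0.01],[0,0,-0.22]],[[-0.24,0.4,0.01],[0,0,-0.29]],[[-0.3,0.5,0.01],[0,0,-0.36]],[[-0.359,0.58,0.011],[0,0,-0.434]],[[-0.359,0.58,0.011],[0,0,-0.434]],[[-0.359,0.58,0.011],[0,0,-0.434]]]' |grep eef
python3 -m inch '[[[-0.1,0,0.05],[0,0,-0.07]],[[-0.2,0,0.1],[0,0,-0.14]],[[-0.3,0.01,0.2],[0,0,-0.21]],[[-0.4,0.01,0.3],[0,0,-0.285]],[[-0.5,0.01,0.4],[0,0,-0.36]],[[-0.6,0.02,0.5],[0,0,-0.43]],[[-0.7,0.02,0.6],[0,0,-0.5]],[[-0.8,0.02,0.7],[0,0,-0.57]],[[-0.893,0.025,0.75],[0,0,-0.64]],[[-0.893,0.025,0.83],[0,0,-0.71]],[[-0.893,0.025,0.83],[0,0,-0.785]],[[-0.893,0.025,0.83],[0,0,-0.856]]]' |grep eef
python3 - <<'E'
from h import *
print(arm.sense()['qpos']); arm.read_camera('side'); snap('w_l2')
print(bars('w_l2',.042,REF['low']),labels(cv2.imread('pics/w_l2.png'),'wrist',{'low':.042},pose('w_l2'),REF,.06))
plan(([.6015,.135,.021],yawR(177)))
E
```

```text
eef_pos: [0.5402, 0.3117, 0.2717]
eef_rot: [[0.488, 0.873, -0.001], [0.873, -0.488, -0.0], [-0.0, -0.0, -1.0]]
eef_pos: [0.5799, 0.2416, 0.2713]
eef_rot: [[-0.169, 0.986, 0.001], [0.986, 0.169, 0.001], [0.001, 0.001, -1.0]]
eef_pos: [0.6013, 0.1377, 0.1717]
eef_rot: [[-0.999, 0.048, 0.001], [0.048, 0.999, 0.001], [-0.0, 0.001, -1.0]]
[ 27.5901  48.2321 -74.2636  93.8865  47.8012  75.6456  32.5085]
[(90, array([0.6019, 0.1272]), array([0.0141, 0.0143]), np.float64(87.7)), (110, array([0.6019, 0.1272]), array([0.0142, 0.0158]), np.float64(177.4)), (130, array([0.602 , 0.1288]), array([0.0158, 0.0174]), np.float64(87.7)), (150, array([0.6019, 0.1356]), array([0.0166, 0.0324]), np.float64(87.7))] {'low': (200, array([0.5998, 0.1381]), array([0.0438, 0.0536]), np.float64(87.67078382334809))}
call 1/2 rows>=2 [-0.0, -0.013, 0.629] [0.001, 0.0, 0.001]
call 2/2 rows>=2 [-0.001, -0.013, 0.629] [0.001, 0.0, 0.001]
```

```bash
for i in 1 2; do python3 -m inch '[[[0,-0.008,0.2],[0,0,0]],[[0,-0.008,0.4],[0,0,0]],[[0,-0.008,0.63],[0,0,0]],[[0,-0.008,0.63],[0,0,0]],[[0,-0.008,0.63],[0,0,0]]]' |grep -v rot; done
python3 -m inch '[[[0,0,0],[0,0,0]],[[0,0,0],[0,0,0]],[[0,0,0],[0,0,0]],[[0,0,0],[0,0,0]],[[0,0,0],[0,0,0]],[[0,0,0],[0,0,0]],[[0,0,0],[0,0,0]],[[0,0,0],[0,0,0]],[[0,0,0],[0,0,0]]]' 1 50 |grep -v rot
python3 -m inch '[[[0,0,-0.3],[0,0,0]],[[0,0,-0.6],[0,0,0]],[[0,0,-0.95],[0,0,0]],[[0,0,-0.95],[0,0,0]]]' |grep -v rot
python3 - <<'E'
from h import *
p=tp(-.065,-.052,.20)
plan(([.602,.136,.21],yawR(177)),([.585,.0,.23],yawR(135)),(p,yawR(82.8)))
E
```

```text
clock: 26.3
eef_pos: [0.6015, 0.136, 0.0964]
contact_force: [0.3, 1.0, 1.0]
opening: 0.0851
gripper_force: 0.0
clock: 26.72
eef_pos: [0.6026, 0.135, 0.0224]
contact_force: [0.1, -0.0, 0.8]
opening: 0.0855
gripper_force: 0.0
clock: 27.47
eef_pos: [0.6038, 0.1353, 0.024]
contact_force: [-0.1, 0.0, 6.0]
opening: 0.0587
gripper_force: 55.8
clock: 27.8
eef_pos: [0.605, 0.1371, 0.1442]
contact_force: [1.6, 2.9, -3.6]
opening: 0.0589
gripper_force: 57.8
call 1/1 rows>=2 [0.018, -0.007, -0.548] [0.003, 0.007, 0.002]
call 1/2 rows>=3 [0.041, -0.57, -0.083] [0.0, 0.0, 0.233]
call 2/2 rows>=3 [-0.166, -0.546, -0.083] [0.0, 0.0, 0.233]
call 1/3 rows>=3 [-0.396, -0.922, 0.083] [0.0, 0.0, 0.193]
call 2/3 rows>=3 [-0.653, -0.762, 0.083] [0.0, 0.0, 0.193]
call 3/3 rows>=3 [-0.851, -0.531, 0.083] [0.0, 0.0, 0.193]
```

```bash
python3 -m inch '[[[0.018,-0.007,-0.3],[0,0,0]],[[0.018,-0.007,-0.548],[0,0,0]],[[0.018,-0.007,-0.548],[0,0,0]]]' |grep pos
python3 -m inch '[[[0.01,-0.2,-0.03],[0,0,0.08]],[[0.025,-0.4,-0.06],[0,0,0.16]],[[0.041,-0.57,-0.083],[0,0,0.233]],[[0.041,-0.57,-0.083],[0,0,0.233]]]' |grep pos
python3 -m inch '[[[-0.05,-0.2,-0.03],[0,0,0.08]],[[-0.1,-0.4,-0.06],[0,0,0.16]],[[-0.166,-0.546,-0.083],[0,0,0.233]],[[-0.166,-0.546,-0.083],[0,0,0.233]]]' |grep pos
python3 -m inch '[[[-0.13,-0.3,0.03],[0,0,0.065]],[[-0.26,-0.6,0.06],[0,0,0.13]],[[-0.396,-0.922,0.083],[0,0,0.193]],[[-0.396,-0.922,0.083],[0,0,0.193]]]' |grep pos
python3 -m inch '[[[-0.2,-0.25,0.03],[0,0,0.065]],[[-0.43,-0.5,0.06],[0,0,0.13]],[[-0.653,-0.762,0.083],[0,0,0.193]],[[-0.653,-0.762,0.083],[0,0,0.193]]]' |grep pos
python3 -m inch '[[[-0.28,-0.17,0.03],[0,0,0.065]],[[-0.56,-0.35,0.06],[0,0,0.13]],[[-0.851,-0.531,0.083],[0,0,0.193]],[[-0.851,-0.531,0.083],[0,0,0.193]],[[-0.851,-0.531,0.083],[0,0,0.193]]]' |grep eef
python3 - <<'E'
from h import *
print(arm.sense()['qpos'],arm.sense()['gripper_force']); snap('w_p1')
plan((tp(-.065,-.052,.03),yawR(82.8)))
E
```

```text
eef_pos: [0.6016, 0.1355, 0.2079]
eef_pos: [0.5919, 0.0602, 0.211]
eef_pos: [0.5837, -0.0076, 0.2209]
eef_pos: [0.5359, -0.124, 0.2087]
eef_pos: [0.491, -0.2357, 0.1988]
eef_pos: [0.4494, -0.3407, 0.1898]
eef_rot: [[0.124, 0.992, 0.001], [0.992, -0.124, 0.0], [0.0, 0.001, -1.0]]
[ 75.4881  33.2214 -60.7216 100.6517  31.7101  65.2472  -2.2642] 57.70042598247528
call 1/2 rows>=2 [0.012, -0.001, 0.668] [0.001, -0.0, 0.002]
call 2/2 rows>=2 [0.012, -0.001, 0.668] [0.001, -0.0, 0.002]
```

```bash
python3 -m inch '[[[0.012,0,0.2],[0,0,0]],[[0.012,0,0.4],[0,0,0]],[[0.012,0,0.66],[0,0,0]],[[0.012,0,0.66],[0,0,0]]]' |grep pos
python3 -m inch '[[[0.012,0,0.15],[0,0,0]],[[0.012,0,0.3],[0,0,0]],[[0.012,0,0.42],[0,0,0]],[[0.012,0,0.5],[0,0,0]],[[0.012,0,0.57],[0,0,0]],[[0.012,0,0.61],[0,0,0]],[[0.012,0,0.64],[0,0,0]],[[0.012,0,0.66],[0,0,0]],[[0.012,0,0.66],[0,0,0]]]'
```

```text
eef_pos: [0.4492, -0.3339, 0.1067]
clock: 30.93
eef_pos: [0.4515, -0.3356, 0.0321]
eef_rot: [[0.12, 0.993, 0.002], [0.993, -0.12, 0.001], [0.001, 0.002, -1.0]]
contact_force: [0.3, 0.1, -3.3]
opening: 0.059
gripper_force: 57.7
```

```bash
python3 -m inch '[[[0,0,0.01],[0,0,0]],[[0,0,0.02],[0,0,0]],[[0,0,0.02],[0,0,0]]]' |grep -E "pos|contact"
python3 -m inch '[[[0,0,0],[0,0,0]],[[0,0,0],[0,0,0]],[[0,0,0],[0,0,0]],[[0,0,0],[0,0,0]],[[0,0,0],[0,0,0]]]' -0.72 |grep -v rot
python3 -m inch '[[[0,0,-0.2],[0,0,0]],[[0,0,-0.5],[0,0,0]],[[0,0,-0.8],[0,0,0]],[[0,0,-0.95],[0,0,0]],[[0,0,-0.95],[0,0,0]]]' |grep pos
python3 -m inch '[[[0,0,-0.3],[0,0,0]],[[0,0,-0.5],[0,0,0]],[[0,0,-0.5],[0,0,0]]]' -1 |grep pos
python3 - <<'E'
from h import *
snap('w_p1b');p=pose('w_p1b')
print(labels(cv2.imread('pics/w_p1b.png'),'wrist',{'low':.047},p,{'low':tp(-.065,-.052,0)[:2]},.06),tp(-.065,-.052,0))
plan(([.6102,-.0079,.20],yawR(97)))
E
```

```text
eef_pos: [0.4515, -0.3357, 0.0298]
contact_force: [-0.7, -0.2, -3.6]
clock: 31.6
eef_pos: [0.4516, -0.3357, 0.0299]
contact_force: [0.4, -0.8, 0.9]
opening: 0.0733
gripper_force: 0.0
eef_pos: [0.4535, -0.3364, 0.1481]
eef_pos: [0.4532, -0.3362, 0.2077]
{'low': (200, array([ 0.4538, -0.3299]), array([0.0471, 0.055 ]), np.float64(173.01181781219236))} [ 0.451  -0.3354  0.    ]
call 1/3 rows>=3 [0.958, 0.326, 0.016] [0.001, 0.0, -0.052]
call 2/3 rows>=3 [0.928, 0.402, 0.016] [0.001, 0.0, -0.052]
call 3/3 rows>=3 [0.893, 0.476, 0.015] [0.001, 0.0, -0.052]
```

```bash
python3 -m inch '[[[0.3,0.1,0],[0,0,-0.02]],[[0.6,0.2,0.01],[0,0,-0.04]],[[0.958,0.326,0.016],[0,0,-0.052]],[[0.958,0.326,0.016],[0,0,-0.052]],[[0.958,0.326,0.016],[0,0,-0.052]]]' |grep pos
python3 -m inch '[[[0.3,0.13,0],[0,0,-0.02]],[[0.6,0.26,0.01],[0,0,-0.04]],[[0.928,0.402,0.016],[0,0,-0.052]],[[0.928,0.402,0.016],[0,0,-0.052]],[[0.928,0.402,0.016],[0,0,-0.052]]]' |grep pos
python3 -m inch '[[[0.3,0.16,0],[0,0,-0.02]],[[0.6,0.32,0.01],[0,0,-0.04]],[[0.893,0.476,0.015],[0,0,-0.052]],[[0.893,0.476,0.015],[0,0,-0.052]],[[0.893,0.476,0.015],[0,0,-0.052]],[[0.893,0.476,0.015],[0,0,-0.052]]]' |grep eef
python3 - <<'E'
from h import *
snap('w_s3')
print(arm.sense()['qpos'])
print(labels(cv2.imread('pics/w_s3.png'),'wrist',{'slope':.037},pose('w_s3'),REF,.08),bars('w_s3',.037,REF['slope'],.03))
plan(([.6102,-.0079,.10],yawR(97)))
E
```

```text
eef_pos: [0.5045, -0.2225, 0.201]
eef_pos: [0.5565, -0.1145, 0.1992]
eef_pos: [0.6084, -0.0096, 0.1973]
eef_rot: [[-0.122, 0.993, 0.0], [0.993, 0.122, -0.001], [-0.001, 0.0, -1.0]]
[ 36.8347  37.49   -61.0517  93.9075  34.6792  69.65   -24.8708]
{'slope': (180, array([0.6082, 0.0261]), array([0.0247, 0.0438]), np.float64(7.003269764685486))} [(110, array([0.5985, 0.0249]), array([0.0128, 0.0144]), np.float64(7.0)), (130, array([0.607 , 0.0259]), array([0.0145, 0.0313]), np.float64(7.0)), (150, array([0.6067, 0.0257]), array([0.0149, 0.0324]), np.float64(5.4))]
call 1/1 rows>=3 [0.019, 0.018, 0.812] [0.0, 0.001, -0.001]
```

```bash
for i in 1 2; do python3 -m inch '[[[0.01,0.011,0.2],[0,0,0]],[[0.01,0.011,0.45],[0,0,0]],[[0.01,0.011,0.71],[0,0,0]],[[0.01,0.011,0.71],[0,0,0]],[[0.01,0.011,0.71],[0,0,0]],[[0.01,0.011,0.71],[0,0,0]]]' |grep -v rot; done
python3 -m inch '[[[0,0,0],[0,0,0]],[[0,0,0],[0,0,0]],[[0,0,0],[0,0,0]],[[0,0,0],[0,0,0]],[[0,0,0],[0,0,0]],[[0,0,0],[0,0,0]],[[0,0,0],[0,0,0]],[[0,0,0],[0,0,0]],[[0,0,0],[0,0,0]]]' 1 50 |grep -v rot
for i in 1 2; do python3 -m inch '[[[0,0,-0.3],[0,0,0]],[[0,0,-0.6],[0,0,0]],[[0,0,-0.8],[0,0,0]],[[0,0,-0.8],[0,0,0]]]' |grep -v rot; done
python3 - <<'E'
from h import *
p=tp(.065,-.05-.01,.20)
plan((p,yawR(82.8)));print(p)
E
```

```text
clock: 34.2
eef_pos: [0.6107, -0.007, 0.1147]
contact_force: [0.8, -0.3, 0.2]
opening: 0.0854
gripper_force: 0.0
clock: 34.7
eef_pos: [0.613, -0.0042, 0.0308]
contact_force: [0.4, -0.3, 0.4]
opening: 0.0853
gripper_force: 0.0
clock: 35.45
eef_pos: [0.6122, -0.0046, 0.0304]
contact_force: [-2.5, -1.1, 9.4]
opening: 0.0612
gripper_force: 55.0
clock: 35.78
eef_pos: [0.6141, -0.0035, 0.1304]
contact_force: [0.9, 0.4, -2.8]
opening: 0.0609
gripper_force: 57.8
clock: 36.12
eef_pos: [0.6131, -0.0036, 0.2255]
contact_force: [0.5, 0.7, -3.2]
opening: 0.0615
gripper_force: 57.9
call 1/3 rows>=3 [-0.97, -0.218, 0.069] [0.002, -0.0, 0.053]
call 2/3 rows>=3 [-0.984, -0.136, 0.07] [0.002, -0.0, 0.053]
call 3/3 rows>=3 [-0.992, -0.053, 0.071] [0.002, -0.0, 0.053]
[ 0.579  -0.3597  0.2   ]
```

```bash
python3 -m inch '[[[-0.3,-0.07,0.02],[0,0,0.02]],[[-0.6,-0.14,0.04],[0,0,0.04]],[[-0.97,-0.218,0.07],[0,0,0.053]],[[-0.97,-0.218,0.07],[0,0,0.053]]]' |grep pos
python3 -m inch '[[[-0.3,-0.05,0.02],[0,0,0.02]],[[-0.6,-0.09,0.04],[0,0,0.04]],[[-0.984,-0.136,0.07],[0,0,0.053]],[[-0.984,-0.136,0.07],[0,0,0.053]]]' |grep pos
python3 -m inch '[[[-0.3,-0.02,0.02],[0,0,0.02]],[[-0.6,-0.04,0.04],[0,0,0.04]],[[-0.99,-0.05,0.07],[0,0,0.053]],[[-0.99,-0.05,0.07],[0,0,0.053]],[[-0.99,-0.05,0.07],[0,0,0.053]],[[-0.99,-0.05,0.07],[0,0,0.053]]]' |grep -v rot
python3 - <<'E'
from h import *
plan((tp(.065,-.06,.0358),yawR(82.8)))
E
```

```text
eef_pos: [0.5978, -0.1342, 0.2087]
eef_pos: [0.5854, -0.2526, 0.2002]
clock: 37.28
eef_pos: [0.5764, -0.3607, 0.1931]
contact_force: [-0.6, 0.6, -2.1]
opening: 0.0612
gripper_force: 57.7
call 1/2 rows>=2 [0.004, 0.01, 0.656] [0.0, -0.001, -0.0]
call 2/2 rows>=2 [0.005, 0.01, 0.656] [0.0, -0.001, -0.0]
```

```bash
python3 -m inch '[[[0.005,0.01,0.2],[0,0,0]],[[0.005,0.01,0.4],[0,0,0]],[[0.005,0.01,0.65],[0,0,0]],[[0.005,0.01,0.65],[0,0,0]]]' |grep pos
python3 -m inch '[[[0.005,0.01,0.15],[0,0,0]],[[0.005,0.01,0.3],[0,0,0]],[[0.005,0.01,0.42],[0,0,0]],[[0.005,0.01,0.5],[0,0,0]],[[0.005,0.01,0.57],[0,0,0]],[[0.005,0.01,0.61],[0,0,0]],[[0.005,0.01,0.64],[0,0,0]],[[0.005,0.01,0.66],[0,0,0]],[[0.005,0.01,0.66],[0,0,0]]]'
```

```text
eef_pos: [0.5757, -0.3572, 0.1106]
clock: 38.37
eef_pos: [0.5801, -0.3596, 0.0375]
eef_rot: [[0.125, 0.992, 0.002], [0.992, -0.125, 0.001], [0.001, 0.002, -1.0]]
contact_force: [-0.1, 0.4, -3.4]
opening: 0.0614
gripper_force: 57.7
```

```bash
python3 -m inch '[[[0,0,0.01],[0,0,0]],[[0,0,0.02],[0,0,0]],[[0,0,0.02],[0,0,0]]]' |grep -E "pos|contact"
python3 -m inch '[[[0,0,0],[0,0,0]],[[0,0,0],[0,0,0]],[[0,0,0],[0,0,0]],[[0,0,0],[0,0,0]],[[0,0,0],[0,0,0]]]' -0.78 |grep -v rot
python3 -m inch '[[[0,0,-0.2],[0,0,0]],[[0,0,-0.5],[0,0,0]],[[0,0,-0.8],[0,0,0]],[[0,0,-0.95],[0,0,0]],[[0,0,-0.95],[0,0,0]]]' |grep pos
python3 -m inch '[[[0,0,-0.3],[0,0,0]],[[0,0,-0.6],[0,0,0]],[[0,0,-0.6],[0,0,0]]]' -1 |grep pos
python3 - <<'E'
from h import *
snap('w_p2')
plan(([.53,-.06,.24],yawR(125)),([.4425,.159,.22],yawR(166.5)))
E
```

```text
eef_pos: [0.5803, -0.3596, 0.0355]
contact_force: [0.3, -0.5, -2.2]
clock: 39.03
eef_pos: [0.5801, -0.3596, 0.0352]
contact_force: [-0.5, 0.8, 0.6]
opening: 0.0761
gripper_force: 0.0
eef_pos: [0.5823, -0.36, 0.1546]
eef_pos: [0.5824, -0.3598, 0.228]
call 1/3 rows>=3 [0.808, -0.246, -0.045] [0.001, 0.001, -0.156]
call 2/3 rows>=3 [0.844, -0.042, -0.043] [0.001, 0.001, -0.156]
call 3/3 rows>=3 [0.829, 0.164, -0.042] [0.001, 0.001, -0.156]
call 1/2 rows>=3 [0.957, 0.225, 0.083] [0.0, 0.0, -0.231]
call 2/2 rows>=3 [0.815, 0.549, 0.083] [0.0, 0.0, -0.231]
```

```bash
python3 -m inch '[[[0.27,-0.08,-0.02],[0,0,-0.05]],[[0.54,-0.16,-0.03],[0,0,-0.1]],[[0.808,-0.246,-0.045],[0,0,-0.156]],[[0.808,-0.246,-0.045],[0,0,-0.156]]]' |grep pos
python3 -m inch '[[[0.27,-0.01,-0.02],[0,0,-0.05]],[[0.54,-0.03,-0.03],[0,0,-0.1]],[[0.844,-0.042,-0.045],[0,0,-0.156]],[[0.844,-0.042,-0.045],[0,0,-0.156]]]' |grep pos
python3 -m inch '[[[0.27,0.05,-0.02],[0,0,-0.05]],[[0.54,0.1,-0.03],[0,0,-0.1]],[[0.829,0.164,-0.045],[0,0,-0.156]],[[0.829,0.164,-0.045],[0,0,-0.156]]]' |grep pos
python3 -m inch '[[[0.3,0.07,0.02],[0,0,-0.07]],[[0.6,0.14,0.05],[0,0,-0.15]],[[0.957,0.225,0.083],[0,0,-0.231]],[[0.957,0.225,0.083],[0,0,-0.231]]]' |grep pos
python3 -m inch '[[[0.26,0.18,0.02],[0,0,-0.07]],[[0.54,0.36,0.05],[0,0,-0.15]],[[0.815,0.549,0.083],[0,0,-0.231]],[[0.815,0.549,0.083],[0,0,-0.231]],[[0.815,0.549,0.083],[0,0,-0.231]],[[0.815,0.549,0.083],[0,0,-0.231]]]' |grep eef
python3 - <<'E'
from h import *
snap('w_o3')
print(arm.sense()['qpos'])
print(labels(cv2.imread('pics/w_o3.png'),'wrist',{'open':.074},pose('w_o3'),REF,.05),bars('w_o3',.074,REF['open'],.02))
plan(([.4425,.159,.13],yawR(166.5)))
E
```

```text
eef_pos: [0.5618, -0.2516, 0.2264]
eef_pos: [0.5442, -0.1518, 0.232]
eef_pos: [0.5268, -0.0526, 0.2376]
eef_pos: [0.4811, 0.0562, 0.2269]
eef_pos: [0.4412, 0.1587, 0.2168]
eef_rot: [[-0.972, 0.235, 0.001], [0.235, 0.972, -0.0], [-0.001, 0.0, -1.0]]
[ 35.6611  31.0851 -80.9015 110.7911  33.5185  67.6042  18.4704]
{'open': (140, array([0.4442, 0.1613]), array([0.026 , 0.0445]), np.float64(76.43307554205774))} [(90, array([0.443 , 0.1564]), array([0.005 , 0.0139]), np.float64(166.4))]
call 1/1 rows>=3 [-0.006, 0.009, 0.724] [0.0, 0.001, -0.002]
```

```bash
for i in 1 2; do python3 -m inch '[[[-0.008,0.011,0.2],[0,0,0]],[[-0.008,0.011,0.45],[0,0,0]],[[-0.008,0.011,0.71],[0,0,0]],[[-0.008,0.011,0.71],[0,0,0]],[[-0.008,0.011,0.71],[0,0,0]],[[-0.008,0.011,0.71],[0,0,0]]]' |grep -v gripper; done
python3 -c "
from h import *
print(arm.sense()['qpos'])"
```

```text
clock: 42.13
eef_pos: [0.4432, 0.1603, 0.1334]
eef_rot: [[-0.972, 0.235, 0.003], [0.235, 0.972, 0.001], [-0.002, 0.002, -1.0]]
contact_force: [0.8, -0.2, 1.2]
opening: 0.0853
clock: 42.63
eef_pos: [0.445, 0.1623, 0.0491]
eef_rot: [[-0.972, 0.233, 0.004], [0.233, 0.972, 0.002], [-0.004, 0.003, -1.0]]
contact_force: [-0.1, 0.2, 0.2]
opening: 0.0852
[ 22.4974  41.9324 -64.5445 119.2818  50.1291  51.9179   5.3594]
```

```bash
python3 -m inch '[[[0,0,0.02],[0,0,0]],[[0,0,0.02],[0,0,0]],[[0,0,0.02],[0,0,0]],[[0,0,0.02],[0,0,0]],[[0,0,0.02],[0,0,0]],[[0,0,0.02],[0,0,0]],[[0,0,0.02],[0,0,0]],[[0,0,0.02],[0,0,0]],[[0,0,0.02],[0,0,0]]]' 1 70 |grep -v rot
for i in 1 2; do python3 -m inch '[[[0,0,-0.3],[0,0,0]],[[0,0,-0.6],[0,0,0]],[[0,0,-0.8],[0,0,0]],[[0,0,-0.8],[0,0,0]]]' |grep -v rot; done
python3 - <<'E'
from h import *
p=tp(-.065,.052,.22)
plan(([.53,-.03,.24],yawR(125)),(p,yawR(82.8)));print(p)
E
```

```text
clock: 43.38
eef_pos: [0.4446, 0.1606, 0.0462]
contact_force: [-0.9, -5.3, 11.3]
opening: 0.0629
gripper_force: 75.8
clock: 43.72
eef_pos: [0.4452, 0.1628, 0.1449]
contact_force: [1.1, 1.3, -7.8]
opening: 0.0629
gripper_force: 87.7
clock: 44.05
eef_pos: [0.4446, 0.1626, 0.24]
contact_force: [0.3, 0.6, -6.7]
opening: 0.063
gripper_force: 87.7
call 1/2 rows>=3 [-0.533, -0.697, 0.001] [0.002, 0.002, 0.231]
call 2/2 rows>=3 [-0.746, -0.463, 0.001] [0.002, 0.002, 0.231]
call 1/2 rows>=3 [-0.533, -0.709, 0.083] [0.0, 0.0, 0.234]
call 2/2 rows>=3 [-0.752, -0.469, 0.083] [0.0, 0.0, 0.234]
[ 0.464  -0.2323  0.22  ]
```

```bash
python3 -m inch '[[[-0.17,-0.23,0],[0,0,0.075]],[[-0.35,-0.46,0],[0,0,0.15]],[[-0.533,-0.697,0],[0.002,0.002,0.231]],[[-0.533,-0.697,0],[0.002,0.002,0.231]]]' |grep pos
python3 -m inch '[[[-0.25,-0.15,0],[0,0,0.075]],[[-0.5,-0.3,0],[0,0,0.15]],[[-0.746,-0.463,0],[0.002,0.002,0.231]],[[-0.746,-0.463,0],[0.002,0.002,0.231]]]' |grep pos
python3 -m inch '[[[-0.17,-0.23,0.02],[0,0,0.075]],[[-0.35,-0.46,0.05],[0,0,0.15]],[[-0.533,-0.709,0.083],[0,0,0.234]],[[-0.533,-0.709,0.083],[0,0,0.234]]]' |grep pos
python3 -m inch '[[[-0.25,-0.15,0.02],[0,0,0.075]],[[-0.5,-0.3,0.05],[0,0,0.15]],[[-0.752,-0.469,0.083],[0,0,0.234]],[[-0.752,-0.469,0.083],[0,0,0.234]],[[-0.752,-0.469,0.083],[0,0,0.234]],[[-0.752,-0.469,0.083],[0,0,0.234]]]' |grep -v gripper
python3 - <<'E'
from h import *
plan((tp(-.065,.052,.0518),yawR(82.8)))
E
```

```text
eef_pos: [0.4882, 0.0561, 0.2337]
eef_pos: [0.5302, -0.0406, 0.2336]
eef_pos: [0.4911, -0.1413, 0.2231]
clock: 45.55
eef_pos: [0.4617, -0.2328, 0.2159]
eef_rot: [[0.124, 0.992, -0.009], [0.992, -0.124, 0.0], [-0.001, -0.009, -1.0]]
contact_force: [1.1, 0.4, -7.9]
opening: 0.0623
call 1/2 rows>=2 [0.004, 0.015, 0.684] [-0.003, 0.0, 0.001]
call 2/2 rows>=2 [0.004, 0.012, 0.684] [-0.003, 0.0, 0.001]
```

```bash
python3 -m inch '[[[0.004,0.013,0.2],[-0.003,0,0]],[[0.004,0.013,0.4],[-0.003,0,0]],[[0.004,0.013,0.68],[-0.003,0,0]],[[0.004,0.013,0.68],[-0.003,0,0]]]' |grep pos
python3 -m inch '[[[0.004,0.01,0.15],[-0.003,0,0]],[[0.004,0.01,0.3],[-0.003,0,0]],[[0.004,0.01,0.42],[-0.003,0,0]],[[0.004,0.01,0.5],[-0.003,0,0]],[[0.004,0.01,0.57],[-0.003,0,0]],[[0.004,0.01,0.61],[-0.003,0,0]],[[0.004,0.01,0.65],[-0.003,0,0]],[[0.004,0.01,0.67],[-0.003,0,0]],[[0.004,0.01,0.67],[-0.003,0,0]]]'
```

```text
eef_pos: [0.4602, -0.2307, 0.13]
clock: 46.63
eef_pos: [0.4647, -0.233, 0.0552]
eef_rot: [[0.125, 0.992, 0.003], [0.992, -0.125, -0.002], [-0.002, 0.003, -1.0]]
contact_force: [0.7, -0.4, -7.5]
opening: 0.0632
gripper_force: 87.3
```

Lower 4 mm, release, go to the tall can.

```bash
python3 -m inch '[[[0,0,0.015],[0,0,0]],[[0,0,0.025],[0,0,0]],[[0,0,0.033],[0,0,0]],[[0,0,0.033],[0,0,0]]]' |grep -E "pos|contact"
python3 -m inch '[[[0,0,0],[0,0,0]],[[0,0,0],[0,0,0]],[[0,0,0],[0,0,0]],[[0,0,0],[0,0,0]],[[0,0,0],[0,0,0]]]' -0.8 |grep -v rot
python3 -m inch '[[[0,0,-0.2],[0,0,0]],[[0,0,-0.5],[0,0,0]],[[0,0,-0.8],[0,0,0]],[[0,0,-0.95],[0,0,0]],[[0,0,-0.95],[0,0,0]]]' |grep pos
python3 -m inch '[[[0,0,-0.3],[0,0,0]],[[0,0,-0.5],[0,0,0]],[[0,0,-0.5],[0,0,0]]]' -1 |grep pos
python3 - <<'E'
from h import *
snap('w_p3');cv2.imwrite('pics/scene_p3.png',arm.read_camera('scene'))
plan(([.462,.004,.24],yawR(74)))
E
```

```text
eef_pos: [0.4649, -0.2332, 0.0515]
contact_force: [1.0, 0.9, -7.2]
clock: 47.38
eef_pos: [0.4651, -0.2331, 0.0517]
contact_force: [-0.4, -0.6, -0.3]
opening: 0.0767
gripper_force: 0.0
eef_pos: [0.4668, -0.2333, 0.1696]
eef_pos: [0.4664, -0.2329, 0.2292]
call 1/2 rows>=3 [0.978, -0.133, -0.064] [0.001, 0.001, 0.049]
call 2/2 rows>=3 [0.965, -0.208, -0.062] [0.001, 0.001, 0.049]
```

```bash
python3 -m inch '[[[0.33,-0.04,-0.02],[0,0,0.016]],[[0.66,-0.09,-0.04],[0,0,0.032]],[[0.978,-0.133,-0.064],[0,0,0.049]],[[0.978,-0.133,-0.064],[0,0,0.049]]]' |grep pos
python3 -m inch '[[[0.33,-0.07,-0.02],[0,0,0.016]],[[0.66,-0.14,-0.04],[0,0,0.032]],[[0.965,-0.208,-0.064],[0,0,0.049]],[[0.965,-0.208,-0.064],[0,0,0.049]],[[0.965,-0.208,-0.064],[0,0,0.049]],[[0.965,-0.208,-0.064],[0,0,0.049]]]' |grep eef
python3 - <<'E'
from h import *
snap('w_t3')
print(arm.sense()['qpos'])
print(labels(cv2.imread('pics/w_t3.png'),'wrist',{'tall':.095},pose('w_t3'),REF,.05),bars('w_t3',.095,REF['tall'],.02))
plan(([.462,.004,.13],yawR(74)))
E
```

```text
eef_pos: [0.4624, -0.1064, 0.2325]
eef_pos: [0.4614, 0.0036, 0.2391]
eef_rot: [[0.275, 0.962, 0.001], [0.962, -0.275, -0.003], [-0.002, 0.002, -1.0]]
[ 46.1053  16.6417 -61.6236 110.4038  16.6768  62.5009 -38.3952]
{'tall': (180, array([0.4637, 0.007 ]), array([0.026 , 0.0441]), np.float64(69.98565245848613))} [(110, array([ 0.4606, -0.0024]), array([0.0152, 0.0154]), np.float64(69.9)), (130, array([0.4635, 0.0053]), array([0.0165, 0.0323]), np.float64(71.3))]
call 1/1 rows>=3 [0.011, 0.0, 0.91] [0.001, 0.001, -0.001]
```

```bash
for i in 1 2; do python3 -m inch '[[[0.012,0.004,0.2],[0,0,0.022]],[[0.012,0.004,0.45],[0,0,0.022]],[[0.012,0.004,0.73],[0,0,0.022]],[[0.012,0.004,0.73],[0,0,0.022]],[[0.012,0.004,0.73],[0,0,0.022]],[[0.012,0.004,0.73],[0,0,0.022]]]' |grep -v gripper; done
python3 -m inch '[[[0,0,0],[0,0,0]],[[0,0,0],[0,0,0]],[[0,0,0],[0,0,0]],[[0,0,0],[0,0,0]],[[0,0,0],[0,0,0]],[[0,0,0],[0,0,0]],[[0,0,0],[0,0,0]],[[0,0,0],[0,0,0]],[[0,0,0],[0,0,0]]]' 1 85 |grep -v rot
python3 -m inch '[[[0,0,-0.2],[0,0,0]],[[0,0,-0.5],[0,0,0]],[[0,0,-0.8],[0,0,0]],[[0,0,-0.8],[0,0,0]]]' |grep -v rot
python3 -m inch '[[[0,0,-0.3],[0,0,0]],[[0,0,-0.6],[0,0,0]],[[0,0,-0.9],[0,0,0]],[[0,0,-0.9],[0,0,0]]]' |grep -v rot
python3 - <<'E'
from h import *
p=tp(.065,.052,.26)
plan((p,yawR(82.8)));print(p)
E
```

```text
clock: 49.53
eef_pos: [0.4636, 0.0049, 0.1536]
eef_rot: [[0.31, 0.951, 0.003], [0.951, -0.31, -0.002], [-0.001, 0.004, -1.0]]
contact_force: [0.5, 0.8, 0.3]
opening: 0.0855
clock: 50.03
eef_pos: [0.4656, 0.0066, 0.0672]
eef_rot: [[0.341, 0.94, 0.005], [0.94, -0.341, -0.002], [-0.0, 0.006, -1.0]]
contact_force: [0.8, -0.5, 0.6]
opening: 0.0854
clock: 50.78
eef_pos: [0.4642, 0.0065, 0.0668]
contact_force: [-6.5, 0.3, 15.5]
opening: 0.0572
gripper_force: 87.5
clock: 51.12
eef_pos: [0.4665, 0.0076, 0.1666]
contact_force: [2.4, 0.4, -8.0]
opening: 0.057
gripper_force: 98.1
clock: 51.45
eef_pos: [0.4658, 0.0078, 0.2743]
contact_force: [2.1, -0.3, -8.1]
opening: 0.0568
gripper_force: 99.5
call 1/2 rows>=4 [-0.823, 0.862, 0.069] [0.004, 0.0, -0.071]
call 2/2 rows>=4 [-0.914, 0.765, 0.064] [0.004, 0.0, -0.071]
[ 0.593  -0.2486  0.26  ]
```

```bash
python3 -m inch '[[[-0.2,0.21,0.02],[0,0,-0.02]],[[-0.41,0.43,0.035],[0,0,-0.035]],[[-0.61,0.64,0.05],[0,0,-0.05]],[[-0.823,0.862,0.069],[0.004,0,-0.071]],[[-0.823,0.862,0.069],[0.004,0,-0.071]]]' |grep pos
python3 -m inch '[[[-0.22,0.19,0.02],[0,0,-0.02]],[[-0.45,0.38,0.035],[0,0,-0.035]],[[-0.68,0.57,0.05],[0,0,-0.05]],[[-0.914,0.765,0.065],[0.004,0,-0.071]],[[-0.914,0.765,0.065],[0.004,0,-0.071]],[[-0.914,0.765,0.065],[0.004,0,-0.071]],[[-0.914,0.765,0.065],[0.004,0,-0.071]]]' |grep -v gripper
python3 - <<'E'
from h import *
plan((tp(.065,.052,.0725),yawR(82.8)))
E
```

```text
eef_pos: [0.5278, -0.1312, 0.2578]
clock: 52.45
eef_pos: [0.5894, -0.2489, 0.2509]
eef_rot: [[0.125, 0.992, -0.013], [0.992, -0.125, 0.003], [0.001, -0.013, -1.0]]
contact_force: [-0.8, 0.6, -8.4]
opening: 0.0567
call 1/2 rows>=3 [0.002, 0.024, 0.743] [-0.004, -0.0, -0.0]
call 2/2 rows>=3 [0.003, 0.019, 0.743] [-0.004, -0.0, -0.0]
```

```bash
python3 -m inch '[[[0.002,0.02,0.2],[-0.004,0,0]],[[0.002,0.02,0.45],[-0.004,0,0]],[[0.002,0.02,0.74],[-0.004,0,0]],[[0.002,0.02,0.74],[-0.004,0,0]]]' |grep pos
python3 -m inch '[[[0.003,0.012,0.15],[-0.004,0,0]],[[0.003,0.012,0.3],[-0.004,0,0]],[[0.003,0.012,0.45],[-0.004,0,0]],[[0.003,0.012,0.55],[-0.004,0,0]],[[0.003,0.012,0.62],[-0.004,0,0]],[[0.003,0.012,0.67],[-0.004,0,0]],[[0.003,0.012,0.71],[-0.004,0,0]],[[0.003,0.012,0.72],[-0.004,0,0]],[[0.003,0.012,0.72],[-0.004,0,0]]]'
```

```text
eef_pos: [0.5872, -0.2479, 0.157]
clock: 53.53
eef_pos: [0.5935, -0.2493, 0.0783]
eef_rot: [[0.125, 0.992, 0.003], [0.992, -0.125, -0.001], [-0.001, 0.003, -1.0]]
contact_force: [-0.4, -0.3, -8.5]
opening: 0.0567
gripper_force: 99.7
```

```bash
python3 -m inch '[[[0,0,0.02],[0,0,0]],[[0,0,0.035],[0,0,0]],[[0,0,0.045],[0,0,0]],[[0,0,0.053],[0,0,0]],[[0,0,0.053],[0,0,0]]]' |grep -E "pos|contact"
python3 -m inch '[[[0,0,0],[0,0,0]],[[0,0,0],[0,0,0]],[[0,0,0],[0,0,0]],[[0,0,0],[0,0,0]],[[0,0,0],[0,0,0]]]' -0.7 |grep -v rot
for i in 1 2; do python3 -m inch '[[[0,0,-0.2],[0,0,0]],[[0,0,-0.5],[0,0,0]],[[0,0,-0.8],[0,0,0]],[[0,0,-0.95],[0,0,0]],[[0,0,-0.95],[0,0,0]]]' |grep pos; done
python3 - <<'E'
from h import *
snap('w_f');a=arm.read_camera('scene');b=arm.read_camera('side');cv2.imwrite('pics/sf.png',a)
w=cv2.imread('pics/w_f.png')
cv2.imwrite('pics/fin.png',np.vstack([np.hstack([cv2.resize(w,(400,300)),cv2.resize(b[90:290,180:390],(315,300))]),np.hstack([cv2.resize(a[140:300,60:270],(394,300)),cv2.resize(a[160:320,230:410],(321,300))])[:,:715]]))
E
```

```text
eef_pos: [0.5934, -0.2494, 0.0721]
contact_force: [-2.4, -0.1, -4.0]
clock: 54.37
eef_pos: [0.5938, -0.2494, 0.0721]
contact_force: [0.1, 0.9, 0.1]
opening: 0.0723
gripper_force: 0.0
eef_pos: [0.5956, -0.2492, 0.191]
eef_pos: [0.5944, -0.2489, 0.3041]
```

View pics/fin.png

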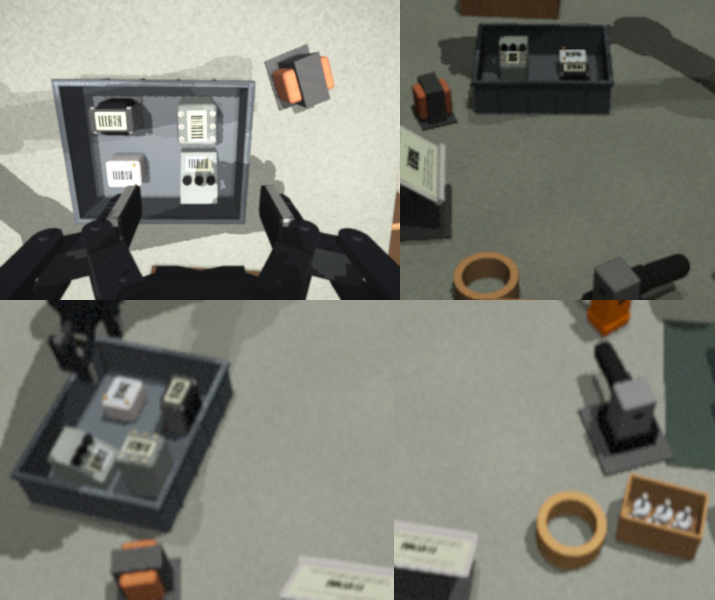

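```bash
python3 -m inch '[[[0,0,0],[0,0,0]],[[0,0,0],[0,0,0]],[[0,0,0],[0,0,0]],[[0,0,0],[0,0,0]]]' |head -1; python3 -c "
from plant import arm
print(arm.close_job())"
```

```text
clock: 55.68
the job is handed in; nothing more can be done
None
```

The job is handed in at 55.7 s, with no verdict returned: I held the scanner on the note and then all four labels in order. The final pictures show it nose down in its holder, all four parts upright on the tote floor, and the tape roll, pot box and spare transformer where they were.

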